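Close a pressure filter holder: crisscross wing knobs in two passes, then shut the vent

ROBOT

A 6-joint arm with a two-finger parallel gripper is mounted at the origin on the work surface. World frame = base frame: x ahead of the robot, y to its left, z up, the work surface at z = 0. Lengths are in m, angles in rad, forces in N, time in s.
With the tool pointing down it reaches from about 0.3 to 0.875 m from the base axis. Payload 6.4 kg.
Tool frame: the origin (TCP) lies on the centre line of the jaws, within the pads' length; the fingertips stand 14 mm ahead of it and the grasp point (between the pads) lies 5 mm behind it; z points along the fingers, y is the direction in which the jaws open and shut (so a half turn about z gives the same grasp; the last joint's range is limited). The gripper opens to 85 mm and grips with 20 to 120 N. Pads are 22 mm wide; open, the fingers measure 114 mm over their backs; the gripper's body (76 mm by 85 mm) begins 54 mm behind the grasp point. The pads swing forward as they close: fully open they stand 13 mm farther back than shut.
Start: joints at [0.937, 0.181, 1.607, -0, 1.354, -0.206], TCP at [0.239, 0.523, 0.245] pointing down, gripper open.
Joint ranges: [-2.99, 2.99], [-0.89, 2.07], [0.3, 2.58], [-1.14, 4.28], [0, 2.63], [-3.12, 3.12]. Speed limits (rad/s): [2.57, 2.57, 3.01, 3.14, 3.14, 3.14].

INTERFACE

Orientations are given as a unit quaternion [w, x, y, z].
In Python, from bench import * gives the robot as it stands.
- The arm moves only by the tool servo_tool, never from a script. Its argument "plan" is a list that holds one entry, the list of rows, each a list of 5 numbers: the shift along the world's x, y, z in m, then the turn about the world's z in rad, then the gripper command: -1 is shut, 1 is fully open, values between are in proportion. In form: [[[tx, ty, tz, roll, claw], ...]]. A call has 1 to 8 rows; each row shifts and turns the commanded pose from where the row before left it; what a row does not reach is not made up. A row lasts 1/10 s, in which the tool goes at most 50 mm and 8.59 degrees, less where a joint would pass 70% of its speed; a pose out of reach is approached as far as the arm can. A call with a gripper value outside its range is refused whole. The fingers move at their own pace and stop on an object; the grip force is fixed at half the most. Time passes only in rows, so rows that do not move let the fingers close. It gives the time, the measured TCP pose, the force and the opening at its end, in the units of the state.
- get_obs(): the state, without advancing time (a new reading comes with each control period).
- camera(name): name is "side" or "top"; returns a dict with "img" (420x560x3 uint8, blue, green, red), "camera_matrix" (3x3 intrinsics, pixels), "rvec" (rotation vector, rad) and "tvec" (3), from world to camera coordinates, as OpenCV has them. Camera axes: x right, y down, z forward; pixel columns grow to the right and rows downward; lengths in m; the calibration is good to about 2 mm. A picture is of the moment at which its call begins. There is no depth.
- hand_in(): hands the job in, once; it reports no verdict.
Trained networks look in a picture, given as the dict that the camera call returned (one of the last four; its "shot" number tells which), for a name from the list of things; names that differ only in an ending like _2 or _b are one class to them, and where a whole thing is asked for, a point or a joint stands for the part that bears it (a point fixed in the world has none). Each returns a list of dicts, best first, with "conf" (0 to 1); they miss things now and then, are a little off and sometimes report something else, mostly with a low value. They report only what shows in the picture. A call takes as long as a camera call.
- trace(picture, thing): "mask" (420x560 bool, what is visible of it) and "rect" ([left, top, right, bottom] as shares, 0 to 1, of the picture: columns of its width, rows of its height, round what is visible of it).
- pinpoint(picture, thing): "centre" ([row, column] as shares, 0 to 1, of the picture: columns of its width, rows of its height: a listed point, or the origin of a listed thing).
The state is a dict: "time_s": time; "q": joint angles; "dq": joint speeds; "joint_efforts": joint torques, N m; "eef_pos": TCP position; "eef_rot": TCP orientation; "wrist_force": force on the tool from outside, world axes, zero at the start; "torque": the same for the moment, N m; "opening": opening from 0.0 (shut) to 1.0 (fully open).
Only numpy, scipy, OpenCV 4.12 (cv2) and the standard library are available. Lean on these libraries where they do the work, as an engineer would, in place of code of your own. Each camera call takes 0.05 s, during which the arm holds its last target.

TASK

Close the lid of the stainless pressure filter holder ready for its leak test: tighten its four wing knobs clockwise in crisscross order - one opposite pair, then the other - in two passes, turning each about half-way to its stop (an eighth of a turn or so) on the first pass and fully tight against the stop on the second. When all four are tight, shut the open vent valve on top by swinging its lever clockwise a quarter turn, until it lies square across the pipe. Leave the other things on the bench where they are.

Things in the scene. Friction and masses are not known exactly. Their poses are not given: they have to be found in the camera images.
- holder: the pressure filter holder: a round stainless vessel on three short legs, 224 mm across, too heavy to shift. Base flange, rubber gasket and lid are stacked; the lid's flat rim is 116 mm above the bench. Origin on the bench under its centre. Four wing knobs sit on a 180 mm bolt circle at 45, 135, 225 and 315 degrees (counter-clockwise from its own +x axis).
- lid_centre (a point): centre of the lid, at the height of its flat rim; axes as the holder's. Over it sits the vent's ball valve. The vent pipe (16 mm thick, valve and collars 27 mm, axis 27 mm above the rim) runs along x from a riser at x = +40 mm to a hose nozzle that ends at -48 mm. A face-up pressure gauge, 38 mm across and 43 mm tall, stands at y = -46 mm. The lid's middle, 128 mm across, is raised 8 mm.
- knob1_grip (a point): wing knob 1, at 45 degrees, opposite knob 3: a black bar grip on a narrow hub. Bar 12 mm thick, flat-sided over its middle 38 mm; 69 mm long over its 15 mm thick rounded ends; it spans 17 to 41 mm above the lid rim. This point lies on the turning axis at the bar's mid-height, 29 mm above the rim. Its x axis runs along the bar, y across the flats, z up.
- knob1 (a joint): angle of wing knob 1 in rad: grows clockwise seen from above (tightening). Starts finger-loose at 0 to 0.25; comes hard up against its stop, fully tight, at 1.6, where its bar lies along the tangent of the bolt circle; half-way is about 0.8. Turns stiffly (about 0.12 N m) and stays where it is left.
- knob2_grip (a point): wing knob 2, at 135 degrees, opposite knob 4: a black bar grip on a narrow hub. Bar 12 mm thick, flat-sided over its middle 38 mm; 69 mm long over its 15 mm thick rounded ends; it spans 17 to 41 mm above the lid rim. This point lies on the turning axis at the bar's mid-height, 29 mm above the rim. Its x axis runs along the bar, y across the flats, z up.
- knob2 (a joint): angle of wing knob 2 in rad: grows clockwise seen from above (tightening). Starts finger-loose at 0 to 0.25; comes hard up against its stop, fully tight, at 1.6, where its bar lies along the tangent of the bolt circle; half-way is about 0.8. Turns stiffly (about 0.12 N m) and stays where it is left.
- knob3_grip (a point): wing knob 3, at 225 degrees, opposite knob 1: a black bar grip on a narrow hub. Bar 12 mm thick, flat-sided over its middle 38 mm; 69 mm long over its 15 mm thick rounded ends; it spans 17 to 41 mm above the lid rim. This point lies on the turning axis at the bar's mid-height, 29 mm above the rim. Its x axis runs along the bar, y across the flats, z up.
- knob3 (a joint): angle of wing knob 3 in rad: grows clockwise seen from above (tightening). Starts finger-loose at 0 to 0.25; comes hard up against its stop, fully tight, at 1.6, where its bar lies along the tangent of the bolt circle; half-way is about 0.8. Turns stiffly (about 0.12 N m) and stays where it is left.
- knob4_grip (a point): wing knob 4, at 315 degrees, opposite knob 2: a black bar grip on a narrow hub. Bar 12 mm thick, flat-sided over its middle 38 mm; 69 mm long over its 15 mm thick rounded ends; it spans 17 to 41 mm above the lid rim. This point lies on the turning axis at the bar's mid-height, 29 mm above the rim. Its x axis runs along the bar, y across the flats, z up.
- knob4 (a joint): angle of wing knob 4 in rad: grows clockwise seen from above (tightening). Starts finger-loose at 0 to 0.25; comes hard up against its stop, fully tight, at 1.6, where its bar lies along the tangent of the bolt circle; half-way is about 0.8. Turns stiffly (about 0.12 N m) and stays where it is left.
- vent_tip (a point): point on the vent valve's flat lever, mid-thickness, 52 mm above the lid rim and 62 mm from its pivot, the vertical axis through the lid's centre. The lever is 75 mm long from the pivot; its outer 44 mm has a black sleeve 14 mm wide and 10 mm thick (5 mm above and below this point), above the knobs' tops. Its x axis points from this point towards the pivot.
- vent (a joint): angle of the vent valve's lever in rad: near 0 (starts 0 to 0.2) it lies along the pipe, towards the nozzle (the holder's -x): open. It grows clockwise seen from above; at its stop at 1.57 it lies across the pipe (towards the holder's +y): shut. Light friction (about 0.06 N m); stays where it is left.
- tube_rack: red test-tube rack with capped glass tubes, 90 x 200 mm, 115 mm tall; a bystander standing loose on the bench, to be left alone. Origin at its underside.
- reagent_bottle: amber screw-cap bottle, 70 mm across, 140 mm tall; a bystander standing loose on the bench, to be left alone. Origin at its underside.
- flask: stoppered conical flask, 82 mm across, 118 mm tall; a bystander standing loose on the bench, to be left alone. Origin at its underside.
- beaker: glass beaker, 72 mm across, 85 mm tall; a bystander standing loose on the bench, to be left alone. Origin at its underside.
- membrane_box: round flat box of filter membranes, 98 mm across, 24 mm tall; a bystander standing loose on the bench, to be left alone. Origin at its underside.
- forceps: steel forceps lying flat, 125 mm long; a bystander standing loose on the bench, to be left alone. Origin at its underside.
- spanner: steel spanner lying flat, 160 mm long; a bystander standing loose on the bench, to be left alone. Origin at its underside.
- timer: flat white bench timer, 60 x 70 x 13 mm; a bystander standing loose on the bench, to be left alone. Origin at its underside.

How it is judged:
On the way, in this order (a step that is already met when the one before it is completed fails the run):
1. first pass, first pair: two opposite knobs are turned about half-way (between 0.45 and 1.3 rad) while the other two are still finger-loose (below 0.4 rad) (((value of joint knob1 between 0.45 and 1.3 rad and value of joint knob3 between 0.45 and 1.3 rad and value of joint each of knob2, knob4 below 0.4 rad) or (value of joint knob2 between 0.45 and 1.3 rad and value of joint knob4 between 0.45 and 1.3 rad and value of joint each of knob1, knob3 below 0.4 rad))), for 0.2 s.
2. first pass done: all four knobs are about half-way (between 0.45 and 1.3 rad) (value of joint knob1 between 0.45 and 1.3 rad and value of joint knob2 between 0.45 and 1.3 rad and value of joint knob3 between 0.45 and 1.3 rad and value of joint knob4 between 0.45 and 1.3 rad), for 0.2 s.
3. second pass, first pair: two opposite knobs are tight against their stops (above 1.45 rad) while the other two are still about half-way (between 0.45 and 1.3 rad) (((value of joint each of knob1, knob3 above 1.45 rad and value of joint knob2 between 0.45 and 1.3 rad and value of joint knob4 between 0.45 and 1.3 rad) or (value of joint each of knob2, knob4 above 1.45 rad and value of joint knob1 between 0.45 and 1.3 rad and value of joint knob3 between 0.45 and 1.3 rad))), for 0.2 s.
4. second pass done: all four knobs are tight (above 1.45 rad) and the vent is still open (below 0.5 rad) (value of joint each of knob1, knob2, knob3, knob4 above 1.45 rad and value of joint vent below 0.5 rad), for 0.2 s.
At the end, for the whole second after the job is handed in: all four wing knobs are tight (above 1.45 of 1.6 rad) and the vent lever lies across the pipe (above 1.4 of 1.57 rad) and is at rest (value of joint each of knob1, knob2, knob3, knob4 above 1.45 rad and value of joint vent above 1.4 rad and not (velocity of joint vent above 0.05 rad/s)); the robot touches nothing.
It fails at once if a bystander on the bench is moved by more than 30 mm (distance of any of tube_rack, reagent_bottle, flask, beaker, membrane_box, forceps, spanner, timer from where it was at the start of the episode above 0.03 m).
It fails at once if a knob is tightened past 1.4 rad while another is still finger-loose (below 0.4 rad) (value of joint any of knob1, knob2, knob3, knob4 above 1.4 rad and value of joint any of knob1, knob2, knob3, knob4 below 0.4 rad).
It fails at once if the vent is shut (above 1.2 rad) before every knob is tight (above 1.4 rad) (value of joint vent above 1.2 rad and value of joint any of knob1, knob2, knob3, knob4 below 1.4 rad).
It also fails if it takes over 72 s, if anything falls off the work surface, if the arm or the gripper's body presses on something with over 40 N, if the wrist force passes 120 N, or if a joint passes its speed limit or range.

## Working session

There is one attempt and no reset: what is moved stays moved. The work goes in short steps, Python scripts to look and compute and a tool call to move; the robot and the scene stay as the last step left them, time stands still between calls to the robot, and variables do not carry over. Pictures are saved under pics/ and viewed, and the job is handed in when it is done.

Besides the shell and the picture viewer there is one more tool, called as name(argument=value, ...), one argument or row to a line, values as JSON. servo_tool: Moves the arm, as the interface text tells. Its arguments: {"type":"object","properties":{"plan":{"type":"array"}},"required":["plan"]}

```bash
mkdir -p pics; ls; cat > h.py <<'E'
from bench import *
import numpy as np, cv2
def ray(c,px):
    K=np.array(c["camera_matrix"],float);R,_=cv2.Rodrigues(np.array(c["rvec"],float));t=np.array(c["tvec"],float).ravel()
    o=-R.T@t; d=R.T@np.linalg.inv(K)@np.array([px[0],px[1],1.]); return o,d
def atz(c,px,z):
    o,d=ray(c,px); return o+d*(z-o[2])/d[2]
def proj(c,P):
    p,_=cv2.projectPoints(np.array(P,float).reshape(-1,3),np.array(c["rvec"],float),np.array(c["tvec"],float),np.array(c["camera_matrix"],float),None); return p.reshape(-1,2)
E
python3 - <<'E'
from h import *
o=get_obs();print({k:np.round(v,3) for k,v in o.items()})
for n in("top","side"):
    c=camera(n);cv2.imwrite(f"pics/{n}0.png",c["img"])
    for th,z in [("holder",0),("lid_centre",.116),("knob1_grip",.145),("knob2_grip",.145),("knob3_grip",.145),("knob4_grip",.145),("vent_tip",.168)]:
        for r in pinpoint(c,th)[:4]:
            px=(r["centre"][1]*560,r["centre"][0]*420);print(n,th,round(r["conf"],2),np.round(px,1),np.round(atz(c,px,z),4))
E
```

```text
pics
{'time_s': np.float64(0.0), 'q': array([ 0.937,  0.182,  1.608, -0.   ,  1.354, -0.206]), 'dq': array([-0.001,  0.001, -0.002,  0.001,  0.001,  0.001]), 'joint_efforts': array([ 0.0000e+00, -4.4489e+01, -3.5133e+01, -0.0000e+00,  9.0000e-03,
        0.0000e+00]), 'eef_pos': array([0.238, 0.523, 0.244]), 'eef_rot': array([-0.   ,  0.212,  0.977, -0.001]), 'wrist_force': array([ 0.729,  0.208, -0.341]), 'torque': array([-0.009,  0.   ,  0.058]), 'opening': np.float64(1.001)}
top holder 0.88 [258.2 194.9] [0.5754 0.0527 0.    ]
top lid_centre 0.66 [256.3 189.2] [0.5754 0.0561 0.116 ]
top knob1_grip 0.44 [226.4 171.1] [0.6187 0.1301 0.145 ]
top knob1_grip 0.27 [292.8 200.7] [ 0.5405 -0.0355  0.145 ]
top knob2_grip 0.46 [245.6 221.3] [0.491  0.0838 0.145 ]
top knob3_grip 0.65 [311.1 167.6] [ 0.624  -0.0839  0.145 ]
top knob3_grip 0.52 [295.4 199.5] [ 0.5434 -0.042   0.145 ]
top knob4_grip 0.74 [274.5 154.8] [0.6584 0.008  0.145 ]
top vent_tip 0.74 [256.8 189.9] [0.5664 0.0541 0.168 ]
top vent_tip 0.73 [270.6 205.6] [0.5268 0.021  0.168 ]
side holder 0.65 [283.6 232. ] [0.5737 0.0385 0.    ]
side knob1_grip 0.62 [280.9 173.3] [0.6016 0.1186 0.145 ]
side knob1_grip 0.59 [264.7 201.6] [0.5244 0.0475 0.145 ]
side knob2_grip 0.63 [251.1 196.3] [0.5006 0.0774 0.145 ]
side knob3_grip 0.74 [282.9 223. ] [ 0.5368 -0.0307  0.145 ]
side knob3_grip 0.63 [219.  140.8] [0.4972 0.3083 0.145 ]
side knob3_grip 0.58 [285.2 201.2] [0.5706 0.0277 0.145 ]
side knob4_grip 0.87 [319.9 196.2] [0.6556 0.0064 0.145 ]
side vent_tip 0.75 [268.  199.4] [0.527  0.0323 0.168 ]
```

```bash
python3 - <<'E'
import cv2
a=cv2.imread('pics/top0.png');cv2.imwrite('pics/top0z.png',cv2.resize(a[120:260,170:350],None,fx=4.3,fy=4.3,interpolation=cv2.INTER_CUBIC))
a=cv2.imread('pics/side0.png');cv2.imwrite('pics/side0z.png',cv2.resize(a[130:270,190:370],None,fx=4.3,fy=4.3,interpolation=cv2.INTER_CUBIC))
E
```

```text
(no output)
```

View pics/top0.png

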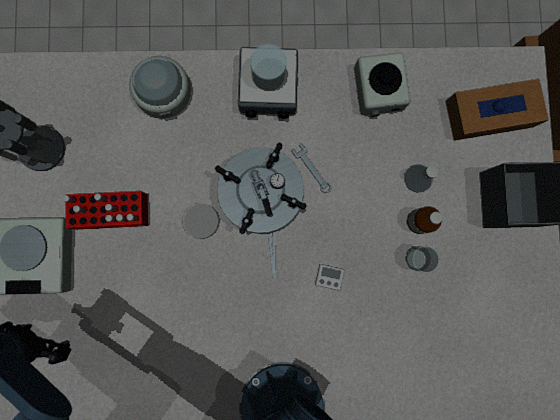

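View pics/side0.png

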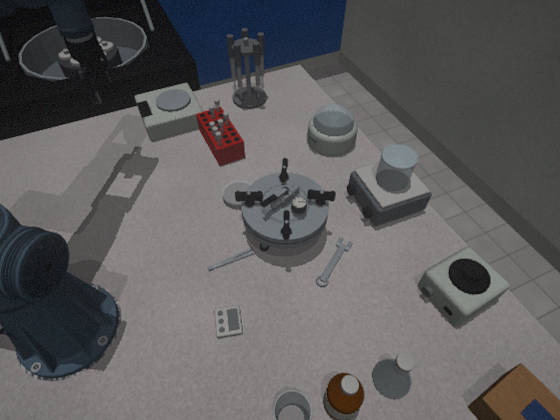

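```bash
sleep 1
```

```text
(no output)
```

View pics/top0z.png

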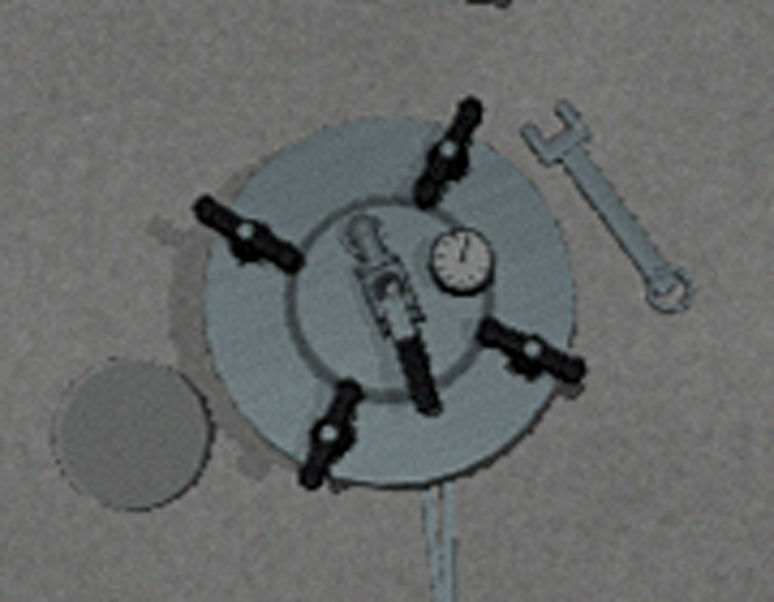

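View pics/side0z.png

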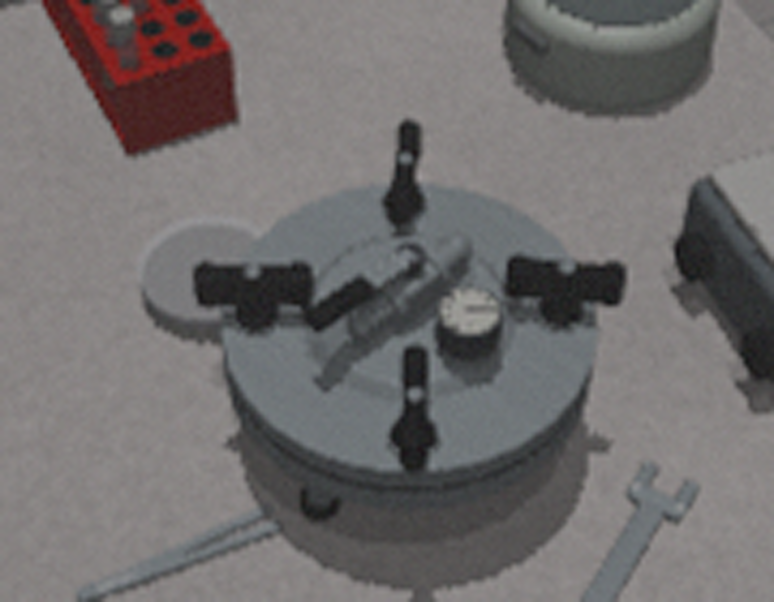

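The top view shows knobs at about px (227,174), (274,154), (294,201) and (246,221). The lever points to the lower right and the gauge sits at (277,181). That puts the holder yaw at about +20° and makes the left knob knob1. I'll fit it precisely.

```bash
cat > fit.py <<'E'
from h import *
from scipy.optimize import least_squares
def main(tag):
    obs=[];cs={}
    def pts(p):
        cx,cy,a=p;R=np.array([[np.cos(a),-np.sin(a)],[np.sin(a),np.cos(a)]])
        out=[]
        for k in range(4):
            f=np.pi/4+k*np.pi/2;xy=R@[.09*np.cos(f),.09*np.sin(f)]+[cx,cy];out.append([*xy,.145])
        out.append([cx,cy,.116]);out.append([cx,cy,0]);return np.array(out)
    p0=np.array([.578,.045,.36]);rows=[]
    for n in("top","side"):
        c=camera(n);cs[n]=c
        P=proj(c,pts(p0))
        for j,names in enumerate([("knob1_grip","knob2_grip","knob3_grip","knob4_grip")]*4+[("lid_centre",),("holder",)]):
            best=None
            for th in names:
                for r in pinpoint(c,th):
                    px=np.array([r["centre"][1]*560,r["centre"][0]*420]);d=np.linalg.norm(px-P[j])
                    if d<7 and (best is None or r["conf"]>best[0]):best=(r["conf"],px)
            if best is not None: rows.append((n,j,best[1]))
    def f(p):
        Q={n:proj(cs[n],pts(p)) for n in cs}
        return np.concatenate([(Q[n][j]-px) for n,j,px in rows])
    s=least_squares(f,p0,loss="soft_l1");print("centre,yaw",np.round(s.x,4))
    for (n,j,px),r in zip(rows,f(s.x).reshape(-1,2)):print(n,j,np.round(px,1),np.round(r,1))
    c=cs["top"];K=pts(s.x)
    # rectified bar-top plane patch
    for k in range(4):
        g=np.arange(-40,40.5,.5)/1e3;X,Y=np.meshgrid(g,g)
        W=np.stack([X+K[k,0],Y+K[k,1],np.full_like(X,.155)],-1)
        m=proj(c,W.reshape(-1,3)).reshape(*X.shape,2).astype(np.float32)
        im=cv2.remap(cv2.cvtColor(c["img"],cv2.COLOR_BGR2GRAY),m[...,0],m[...,1],cv2.INTER_LINEAR)
        b=((im<45)&(np.hypot(X,Y)<.04));n,l,st,ce=cv2.connectedComponentsWithStats(b.astype(np.uint8))
        i=1+np.argmax(st[1:,4]);x=X[l==i];y=Y[l==i];x0,y0=x.mean(),y.mean()
        w,v=np.linalg.eigh(np.cov(x,y));a=np.arctan2(v[1,1],v[0,1])
        ph=s.x[2]+np.pi/4+k*np.pi/2
        th=(ph+np.pi/2+1.6-a)%np.pi
        print("knob",k+1,np.round(K[k,:2],4),"bar ang",round(a,3),"joint",round(th,3),"len",np.round(4*np.sqrt(w)*1e3),"off",np.round([x0*1e3,y0*1e3],1))
    for r in pinpoint(c,"vent_tip")[:2]:
        q=atz(c,(r["centre"][1]*560,r["centre"][0]*420),.168);d=q[:2]-s.x[:2];print("vent",round(r["conf"],2),np.round(q,3),np.linalg.norm(d).round(3),"joint",((s.x[2]+np.pi-np.arctan2(d[1],d[0])+np.pi)%(2*np.pi)-np.pi).round(3))
    cv2.imwrite(f"pics/t{tag}.png",cv2.resize(c["img"][120:260,170:350],None,fx=4.3,fy=4.3,interpolation=cv2.INTER_CUBIC))
    o=get_obs();print(o["time_s"],np.round(o["eef_pos"],4),o["eef_rot"].round(4),np.round(o["q"],2))
if __name__=="__main__":
    import sys;main(sys.argv[1])
E
python3 fit.py a
```

```text
centre,yaw [0.5723 0.0469 0.3951]
top 0 [224.6 175.5] [1.9 0.4]
top 1 [248.1 221.9] [-1.4  0.2]
top 2 [293.4 201.6] [-0.2  0.1]
top 3 [274.6 156.3] [-1.9 -0.3]
top 4 [257.4 190. ] [2.5 0.3]
top 5 [257.1 199. ] [ 3.2 -3.1]
side 0 [279.2 170.4] [ 1.5 -0.5]
side 1 [248.2 198.4] [-1.9 -1.7]
side 2 [283.2 222.3] [1.3 2.3]
side 3 [321.1 195.2] [-2.5 -0.7]
side 4 [282.7 201.9] [-0.3  1.2]
side 5 [281.9 231.1] [-0.1 -1.1]
knob 1 [0.6065 0.1301] bar ang 1.01 joint 0.2 len [22. 78.] off [ 0.6 -3.5]
knob 2 [0.4891 0.0811] bar ang 2.718 joint 0.063 len [22. 74.] off [ 2.7 -0.7]
knob 3 [ 0.5381 -0.0364] bar ang 1.108 joint 0.102 len [22. 75.] off [-1.7  1.9]
knob 4 [0.6555 0.0126] bar ang 2.637 joint 0.143 len [22. 78.] off [-3.  -2.2]
vent 0.6 [0.52  0.026 0.168] 0.056 joint 0.023
2.75 [0.2385 0.5232 0.2453] [-0.      0.2123  0.9772 -0.    ] [ 0.94  0.18  1.61 -0.    1.35 -0.21]
```

```bash
cat > sil.py <<'E'
from h import *
from scipy.optimize import least_squares
S=8
def model(c,p,win):
    x0,y0,x1,y1=win;m=np.zeros(((y1-y0)*S,(x1-x0)*S),np.float32)
    cx,cy,a=p[:3];hr=abs(p[7])
    def fill(P):
        q=proj(c,P)
        q=((q+.5-[x0,y0])*S-.5);h=cv2.convexHull((q*16).astype(np.int32));cv2.fillConvexPoly(m,h,1.,cv2.LINE_8,4)
    for k in range(4):
        ph=a+np.pi/4+k*np.pi/2;b=ph+np.pi/2+1.6-p[3+k];X=np.array([cx+.09*np.cos(ph),cy+.09*np.sin(ph)])
        u=np.array([np.cos(b),np.sin(b)]);v=np.array([-u[1],u[0]])
        def box(l0,l1,w):return [[*(X+u*l+v*s*w/2),z] for l in(l0,l1) for s in(-1,1) for z in(.133,.157)]
        fill(box(-.0345,.0345,.012));fill(box(-.0345,-.0195,.015));fill(box(.0195,.0345,.015))
        t=np.arange(0,6.28,.4);fill([[X[0]+hr*np.cos(s),X[1]+hr*np.sin(s),z] for s in t for z in(.118,.14)])
    return cv2.resize(m,(x1-x0,y1-y0),interpolation=cv2.INTER_AREA)
def run(p0,names=("top","side"),tag="s"):
    D=[]
    for n in names:
        c=camera(n);g=cv2.GaussianBlur(cv2.cvtColor(c["img"],cv2.COLOR_BGR2GRAY),(0,0),.01+.5).astype(np.float32)
        M=model(c,p0,(0,0,560,420));ys,xs=np.where(M>0);win=(xs.min()-5,ys.min()-5,xs.max()+6,ys.max()+6)
        x0,y0,x1,y1=win;I=g[y0:y1,x0:x1];m=M[y0:y1,x0:x1]
        W=cv2.dilate((m>.1).astype(np.uint8),np.ones((7,7)))>0
        lo=np.percentile(I[m>.9],30);hi=np.median(I[W&(m==0)]);d=np.clip((hi-I)/(hi-lo),0,1)
        D.append((n,c,win,W,d))
    sc=np.array([.003,.003,.03,.1,.1,.1,.1,.003])
    def f(q):
        p=p0+q[:8]*sc;r=[]
        for n,c,win,W,d in D:
            c2=c
            r.append((cv2.GaussianBlur(model(c2,p,win),(0,0),.5)-d)[W])
        return np.concatenate(r)
    s=least_squares(f,np.zeros(8),diff_step=.05,x_scale=1.,loss="soft_l1",f_scale=.3,method="trf")
    # numeric: diff_step is relative; use own pattern polish
    from scipy.optimize import minimize
    g=lambda q:(lambda r:np.sum(np.minimum(r*r,.3)))(f(q))
    s=minimize(g,s.x,method="Powell",options=dict(maxiter=6,xtol=.01,ftol=1e-4))
    p=p0+s.x*sc;print(names,"centre",p[:2].round(4),"yaw",p[2].round(4),"joints",p[3:7].round(3),"hub",p[7].round(4),"cost",round(s.fun,1),"of",round(g(np.zeros(8)),1))
    return p
if __name__=="__main__":
    p0=np.array([.5723,.0459,.375,.18,.1,.1,.15,.009])
    for nm in(("top",),("side",),("top","side")):
        p=run(p0,nm)
    for k in range(4):
        ph=p[2]+np.pi/4+k*np.pi/2;print("knob",k+1,(p[:2]+.09*np.array([np.cos(ph),np.sin(ph)])).round(4),"jaw yaw",(ph+.03-p[3+k]+np.pi/2).round(3))
    c=camera("top");R,_=cv2.Rodrigues(c["rvec"]);print("cam",(-R.T@np.ravel(c["tvec"])).round(2))
E
python3 sil.py
```

```text
('top',) centre [0.574  0.0459] yaw 0.3717 joints [0.166 0.03  0.097 0.121] hub 0.0126 cost 62.6 of 104.5
('side',) centre [0.5768 0.0431] yaw 0.3725 joints [0.12  0.072 0.083 0.141] hub 0.0119 cost 102.7 of 196.1
('top', 'side') centre [0.5754 0.045 ] yaw 0.3721 joints [0.159 0.057 0.089 0.133] hub 0.0128 cost 204.5 of 301.0
knob 1 [0.6116 0.1274] jaw yaw 2.6
knob 2 [0.493  0.0811] jaw yaw 4.272
knob 3 [ 0.5393 -0.0374] jaw yaw 5.81
knob 4 [0.6578 0.0088] jaw yaw 7.338
cam [0.41 0.04 1.32]
```

servo_tool(
  plan=[
    [[0.031,-0.033,0,0.1215,0.2],[0.031,-0.033,0,0.1215,0.2],[0.031,-0.033,0,0.1215,0.2],[0.031,-0.033,0,0.1215,0.2],[0.031,-0.033,0,0.1215,0.2],[0.031,-0.033,0,0.1215,0.2],[0.031,-0.033,0,0.1215,0.2],[0.031,-0.033,0,0.1215,0.2]],
  ],
)

```text
time_s: 3.8
eef_pos: [0.4876, 0.2577, 0.2455]
eef_rot: [0.0, -0.271, 0.963, 0.0]
wrist_force: [1.1, 0.1, 1.9]
opening: 0.598
```

servo_tool(
  plan=[
    [[0.031,-0.033,0,0.1215,0.2],[0.031,-0.033,0,0.1215,0.2],[0.031,-0.033,0,0.1215,0.2],[0.031,-0.033,0,0.1215,0.2],[0,0,0,0,0.2],[0,0,0,0,0.2]],
  ],
)

```text
time_s: 4.4
eef_pos: [0.6108, 0.1262, 0.2448]
eef_rot: [-0.0, -0.491, 0.871, 0.0]
wrist_force: [-0.6, 0.8, 0.9]
opening: 0.598
```

servo_tool(
  plan=[
    [[0.0005,0.001,-0.033,0,0.2],[0,0,-0.033,0,0.2],[0,0,-0.031,0,0.2],[0,0,0,0,0.2]],
  ],
)

```text
time_s: 4.8
eef_pos: [0.6066, 0.1295, 0.1434]
eef_rot: [-0.004, -0.493, 0.87, 0.002]
wrist_force: [-1.1, -0.0, -1.0]
opening: 0.6
```

```bash
cat > pic.py <<'E'
from h import *
import sys
for n,(x,y) in(("top",(170,120)),("side",(190,130))):
    c=camera(n);cv2.imwrite(f"pics/{n}{sys.argv[1]}.png",cv2.resize(c["img"][y:y+140,x:x+180],None,fx=4.3,fy=4.3,interpolation=cv2.INTER_CUBIC))
E
python3 pic.py b; python3 -c "
from h import *
o=get_obs();print(o['eef_pos'].round(4),o['wrist_force'].round(1))"
```

```text
[0.6104 0.1293 0.1486] [-0.1  0.1  0.7]
```

View pics/sideb.png

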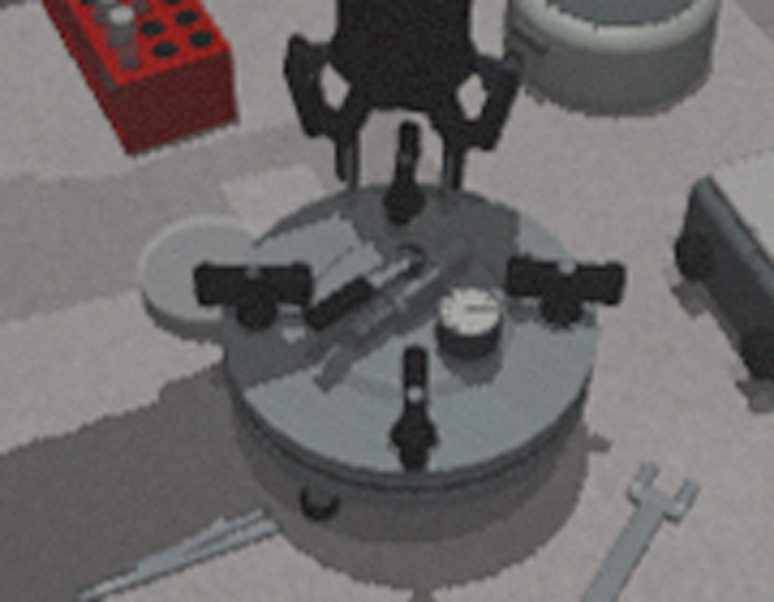

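View pics/topb.png

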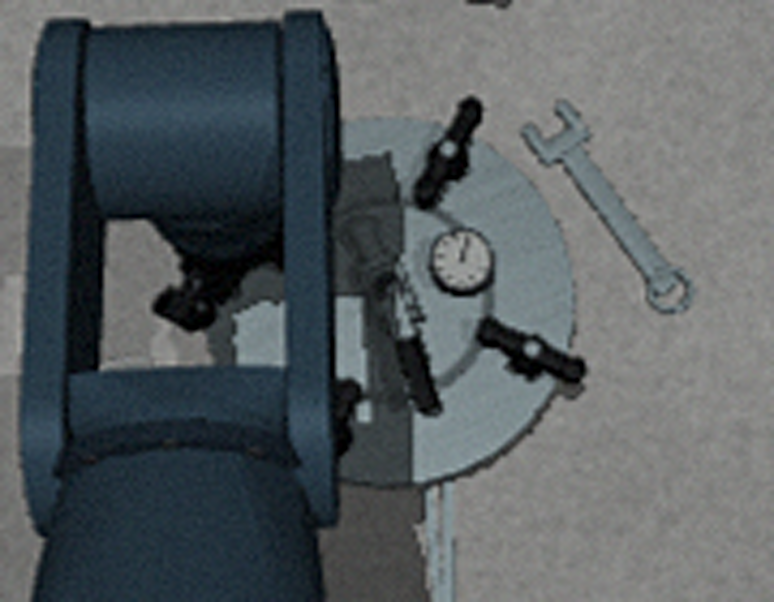

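The side view shows knob1's bar centred between the fingers (bar at px 407, fingers at 347 and 455). Closing.

servo_tool(
  plan=[
    [[0,0,0,0,-1],[0,0,0,0,-1],[0,0,0,0,-1],[0,0,0,0,-1],[0,0,0,0,-1],[0,0,0,0,-1]],
  ],
)

```text
time_s: 5.5
eef_pos: [0.6117, 0.1287, 0.1505]
eef_rot: [0.001, -0.493, 0.87, -0.0]
wrist_force: [-2.6, 1.1, 7.5]
opening: 0.123
```

```bash
cat > st.py <<'E'
from h import *
o=get_obs();r=o['eef_rot'];y=2*np.arctan2(r[2],r[1])-np.pi/2
print(o['time_s'],o['eef_pos'].round(4),'yaw',round(y,3),'F',o['wrist_force'].round(1),'T',o['torque'].round(2),'op',round(float(o['opening']),3),'q6',o['q'][5].round(2))
E
python3 st.py
```

```text
5.5 [0.6117 0.1287 0.1505] yaw 2.601 F [-2.6  1.1  7.5] T [ 0.21  0.5  -0.08] op 0.123 q6 -2.58
```

servo_tool(
  plan=[
    [[0,-0.001,0,-0.1,-1],[0,0,0,-0.1,-1],[0,0,0,-0.1,-1],[0,0,0,-0.1,-1],[0,0,0,-0.1,-1],[0,0,0,-0.1,-1],[0,0,0,-0.08,-1],[0,0,0,0,-1]],
  ],
)

```text
time_s: 6.3
eef_pos: [0.6115, 0.1287, 0.1505]
eef_rot: [0.001, -0.173, 0.985, 0.001]
wrist_force: [-2.0, 5.3, 5.6]
opening: 0.127
```

```bash
python3 st.py;python3 pic.py c
```

```text
6.3 [0.6115 0.1287 0.1505] yaw 1.919 F [-2.   5.3  5.6] T [ 0.74  0.62 -0.11] op 0.127 q6 -1.9
```

View pics/sidec.png

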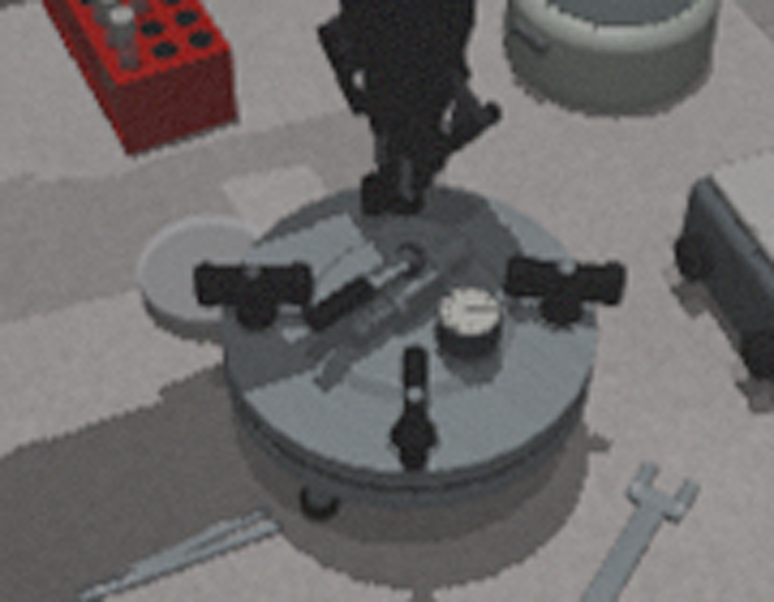

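servo_tool(
  plan=[
    [[0,0,0,0,0.2],[0,0,0,0,0.2],[0,0,0,0,0.2],[0,0,0,0,0.2],[0,0,0.033,0,0.2],[0,0,0.033,0,0.2],[-0.012,-0.0275,0,0.125,0.2],[-0.012,-0.0275,0,0.125,0.2]],
  ],
)

```text
time_s: 7.2
eef_pos: [0.5877, 0.0719, 0.2159]
eef_rot: [0.001, -0.299, 0.954, -0.001]
wrist_force: [0.3, -0.1, -0.8]
opening: 0.595
```

servo_tool(
  plan=[
    [[-0.012,-0.0275,0,0.125,0.2],[-0.012,-0.0275,0,0.125,0.2],[-0.012,-0.0275,0,0.125,0.2],[-0.012,-0.0275,0,0.125,0.2],[0,0,0,0,0.2],[0,0,0,0,0.2]],
  ],
)

```text
time_s: 7.8
eef_pos: [0.5391, -0.0383, 0.2144]
eef_rot: [0.0, -0.521, 0.853, 0.0]
wrist_force: [-0.4, 0.6, -0.1]
opening: 0.601
```

```bash
python3 st.py;python3 pic.py d
```

```text
7.8 [ 0.5391 -0.0383  0.2144] yaw 2.667 F [-0.4  0.6 -0.1] T [ 0.02 -0.02 -0.01] op 0.601 q6 -2.96
```

View pics/sided.png

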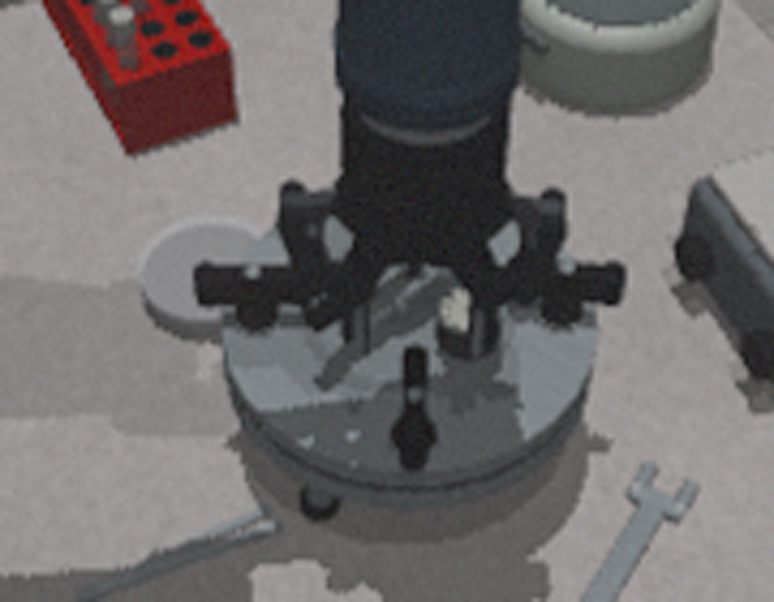

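View pics/topd.png

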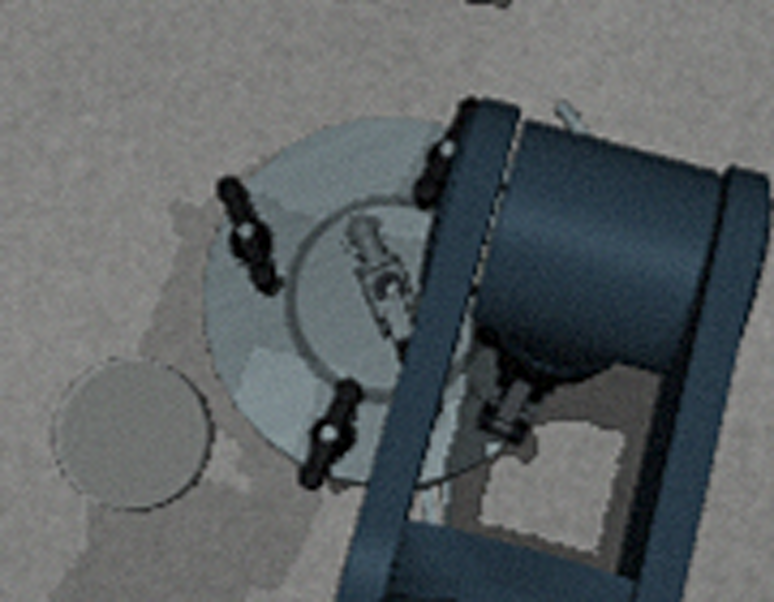

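Knob1 now reads about 0.8 rad, with its bar at ~22° in the top view. Next is knob3.

servo_tool(
  plan=[
    [[0,0,-0.025,0,0.2],[0,0.001,-0.025,0,0.2],[0,0,-0.015,0,0.2],[0,0,0,0,0.2],[0,0,0,0,-1],[0,0,0,0,-1],[0,0,0,0,-1],[0,0,0,0,-1]],
  ],
)

```text
time_s: 8.7
eef_pos: [0.5394, -0.0364, 0.1508]
eef_rot: [0.0, -0.523, 0.852, -0.0]
wrist_force: [-3.2, 2.7, 6.4]
opening: 0.125
```

servo_tool(
  plan=[
    [[0,0,0,0,-1],[0,0,0,0,-1]],
  ],
)

```text
time_s: 8.9
eef_pos: [0.5394, -0.0364, 0.1508]
eef_rot: [0.001, -0.523, 0.852, -0.0]
wrist_force: [-3.7, 1.9, 6.0]
opening: 0.128
```

```bash
python3 st.py
```

```text
8.9 [ 0.5394 -0.0364  0.1508] yaw 2.671 F [-3.7  1.9  6. ] T [0.42 0.52 0.13] op 0.128 q6 -2.96
```

servo_tool(
  plan=[
    [[0,0,0,-0.11,-1],[0,0,0,-0.11,-1],[0,0,0,-0.11,-1],[0,0,0,-0.11,-1],[0,0,0,-0.11,-1],[0,0,0,-0.11,-1],[0,0,0,-0.08,-1],[0,0,0,0,-1]],
  ],
)

```text
time_s: 9.7
eef_pos: [0.5392, -0.0363, 0.1508]
eef_rot: [0.0, -0.178, 0.984, 0.0]
wrist_force: [-3.7, 3.4, 5.8]
opening: 0.126
```

```bash
python3 st.py
```

```text
9.7 [ 0.5392 -0.0363  0.1508] yaw 1.929 F [-3.7  3.4  5.8] T [ 0.45  0.61 -0.09] op 0.126 q6 -2.22
```

servo_tool(
  plan=[
    [[0,0,0,0,0.2],[0,0,0,0,0.2],[0,0,0,0,0.2],[0,0,0,0,0.2],[0,0,0.033,0,0.2],[0,0,0.033,0,0.2],[0.017,0.0064,0,-0.125,0.2],[0.017,0.0064,0,-0.125,0.2]],
  ],
)

```text
time_s: 10.5
eef_pos: [0.5743, -0.0243, 0.2171]
eef_rot: [0.002, -0.052, 0.999, -0.001]
wrist_force: [-0.3, -0.2, -1.2]
opening: 0.599
```

servo_tool(
  plan=[
    [[0.017,0.0064,0,-0.125,0.2],[0.017,0.0064,0,-0.125,0.2],[0.017,0.0064,0,-0.125,0.2],[0.017,0.0064,0,-0.125,0.2],[0.017,0.0064,0,-0.125,0.2],[0,0,0,0,0.2],[0,0,0,0,0.2]],
  ],
)

```text
time_s: 11.2
eef_pos: [0.6576, 0.0079, 0.2147]
eef_rot: [-0.001, 0.253, 0.967, -0.0]
wrist_force: [-1.1, 0.1, 0.3]
opening: 0.595
```

```bash
python3 st.py;python3 pic.py e
```

```text
11.2 [0.6576 0.0079 0.2147] yaw 1.059 F [-1.1  0.1  0.3] T [-0.03  0.01 -0.07] op 0.595 q6 -1.23
```

View pics/sidee.png

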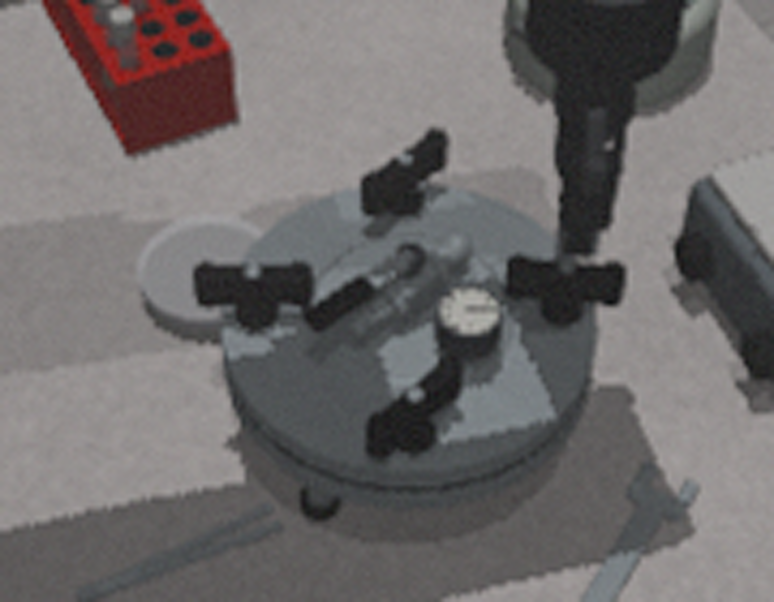

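View pics/tope.png

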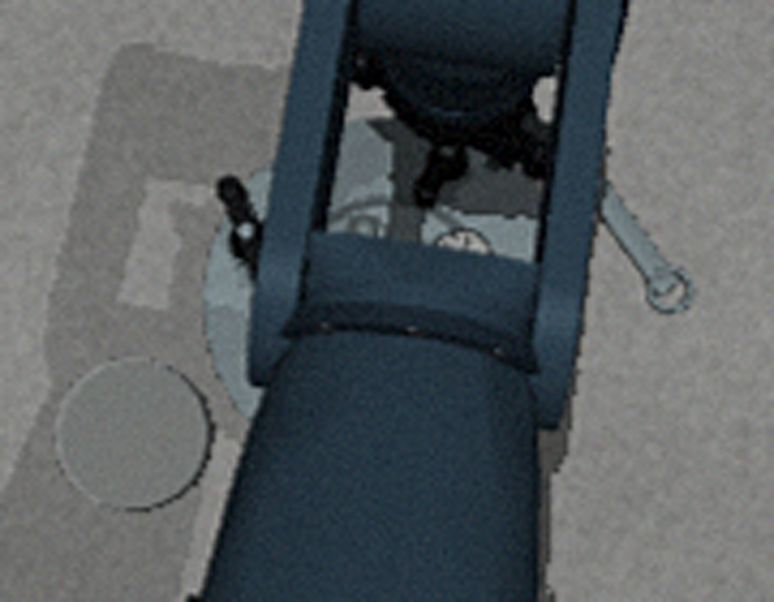

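Knobs 1 and 3 are both about half-way, with similar bar slant in the side view. The gripper is over knob4, so I'll do that one now.

servo_tool(
  plan=[
    [[0,0.0005,-0.025,0,0.2],[0,0,-0.025,0,0.2],[0,0,-0.016,0,0.2],[0,0,0,0,0.2],[0,0,0,0,-1],[0,0,0,0,-1],[0,0,0,0,-1],[0,0,0,0,-1]],
  ],
)

```text
time_s: 12.1
eef_pos: [0.6596, 0.0093, 0.1513]
eef_rot: [0.002, 0.254, 0.967, 0.001]
wrist_force: [2.0, 4.5, 4.2]
opening: 0.123
```

servo_tool(
  plan=[
    [[0,0,0,0,-1],[0,0,0,0,-1]],
  ],
)

```text
time_s: 12.3
eef_pos: [0.6596, 0.0093, 0.1513]
eef_rot: [0.002, 0.254, 0.967, 0.001]
wrist_force: [2.3, 4.6, 3.8]
opening: 0.126
```

```bash
python3 st.py
```

```text
12.3 [0.6596 0.0093 0.1513] yaw 1.056 F [2.3 4.6 3.8] T [ 0.67 -0.37 -0.13] op 0.126 q6 -1.22
```

servo_tool(
  plan=[
    [[0,0,0,-0.11,-1],[0,0,0,-0.11,-1],[0,0,0,-0.11,-1],[0,0,0,-0.11,-1],[0,0,0,-0.11,-1],[0,0,0,-0.11,-1],[0,0,0,-0.04,-1],[0,0,0,0,-1]],
  ],
)

```text
time_s: 13.1
eef_pos: [0.6587, 0.0085, 0.1513]
eef_rot: [0.001, 0.571, 0.821, 0.0]
wrist_force: [-2.0, 2.3, 6.6]
opening: 0.121
```

```bash
python3 st.py
```

```text
13.1 [0.6587 0.0085 0.1513] yaw 0.355 F [-2.   2.3  6.6] T [ 0.19  0.44 -0.12] op 0.121 q6 -0.52
```

servo_tool(
  plan=[
    [[0,0,0,0,0.2],[0,0,0,0,0.2],[0,0,0,0,0.2],[0,0,0,0,0.2],[0,0,0.033,0,0.2],[0,0,0.033,0,0.2],[-0.0236,0.0104,0,0.11,0.2],[-0.0236,0.0104,0,0.11,0.2]],
  ],
)

```text
time_s: 13.9
eef_pos: [0.6113, 0.029, 0.2167]
eef_rot: [0.001, 0.476, 0.88, 0.0]
wrist_force: [-1.8, 0.5, 0.3]
opening: 0.598
```

servo_tool(
  plan=[
    [[-0.0236,0.0104,0,0.11,0.2],[-0.0236,0.0104,0,0.11,0.2],[-0.0236,0.0104,0,0.11,0.2],[-0.0236,0.0104,0,0.11,0.2],[-0.0236,0.0104,0,0.11,0.2],[0,0,0,0,0.2],[0,0,0,0,0.2]],
  ],
)

```text
time_s: 14.6
eef_pos: [0.493, 0.0814, 0.2156]
eef_rot: [0.001, 0.221, 0.975, -0.0]
wrist_force: [-0.1, -0.8, 0.4]
opening: 0.595
```

```bash
python3 st.py;python3 pic.py f
```

```text
14.6 [0.493  0.0814 0.2156] yaw 1.125 F [-0.1 -0.8  0.4] T [-0.02 -0.01 -0.02] op 0.595 q6 -1.2
```

View pics/sidef.png

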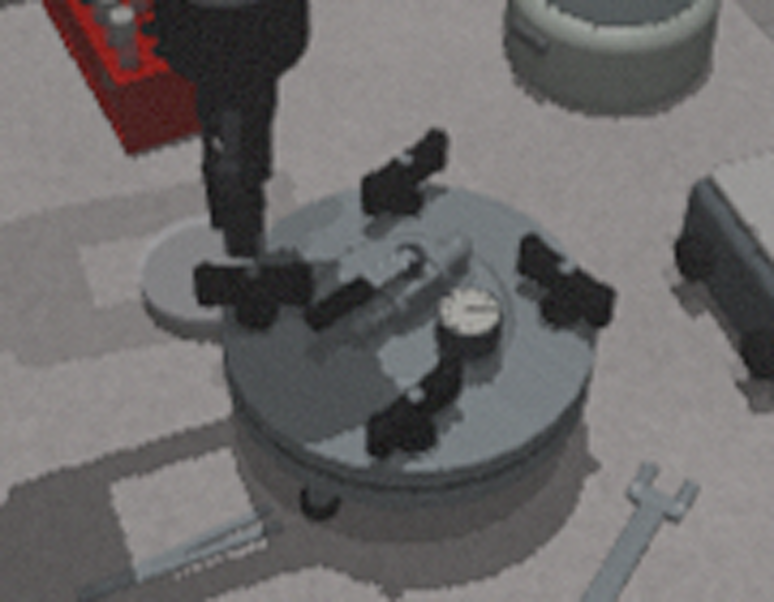

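View pics/topf.png

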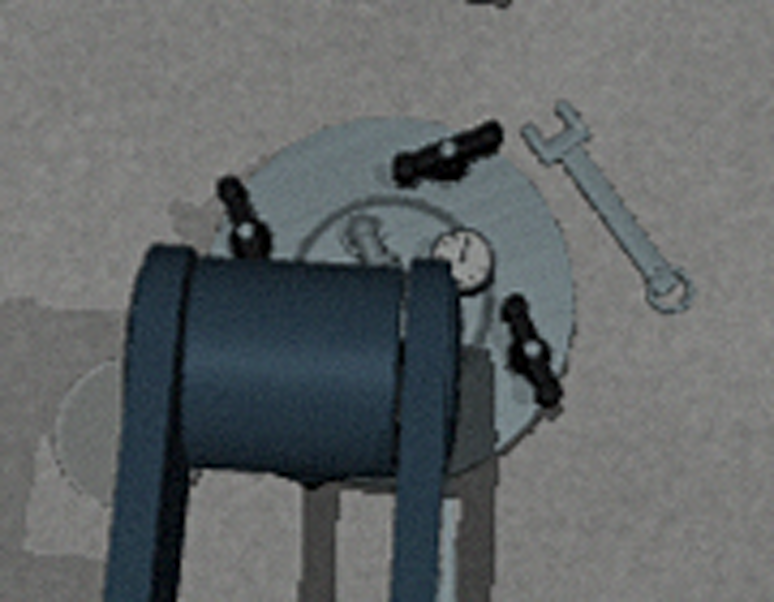

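servo_tool(
  plan=[
    [[0,0,-0.025,0,0.2],[0,0,-0.025,0,0.2],[0,0,-0.016,0,0.2],[0,0,0,0,0.2],[0,0,0,0,-1],[0,0,0,0,-1],[0,0,0,0,-1],[0,0,0,0,-1]],
  ],
)

```text
time_s: 15.5
eef_pos: [0.4944, 0.0818, 0.1508]
eef_rot: [0.002, 0.221, 0.975, 0.001]
wrist_force: [3.5, 3.8, 2.5]
opening: 0.126
```

servo_tool(
  plan=[
    [[0,0,0,0,-1],[0,0,0,0,-1]],
  ],
)

```text
time_s: 15.7
eef_pos: [0.4944, 0.0818, 0.1508]
eef_rot: [0.002, 0.221, 0.975, 0.001]
wrist_force: [3.4, 4.6, 3.6]
opening: 0.124
```

servo_tool(
  plan=[
    [[0,0,0,-0.11,-1],[0,0,0,-0.11,-1],[0,0,0,-0.11,-1],[0,0,0,-0.11,-1],[0,0,0,-0.11,-1],[0,0,0,-0.11,-1],[0,0,0,-0.09,-1],[0,0,0,0,-1]],
  ],
)

```text
time_s: 16.5
eef_pos: [0.4936, 0.0812, 0.1507]
eef_rot: [0.001, 0.564, 0.826, 0.0]
wrist_force: [-0.5, 1.5, 7.5]
opening: 0.122
```

```bash
python3 st.py;python3 pic.py g
```

```text
16.5 [0.4936 0.0812 0.1507] yaw 0.374 F [-0.5  1.5  7.5] T [ 0.12  0.26 -0.11] op 0.122 q6 -0.45
```

View pics/sideg.png

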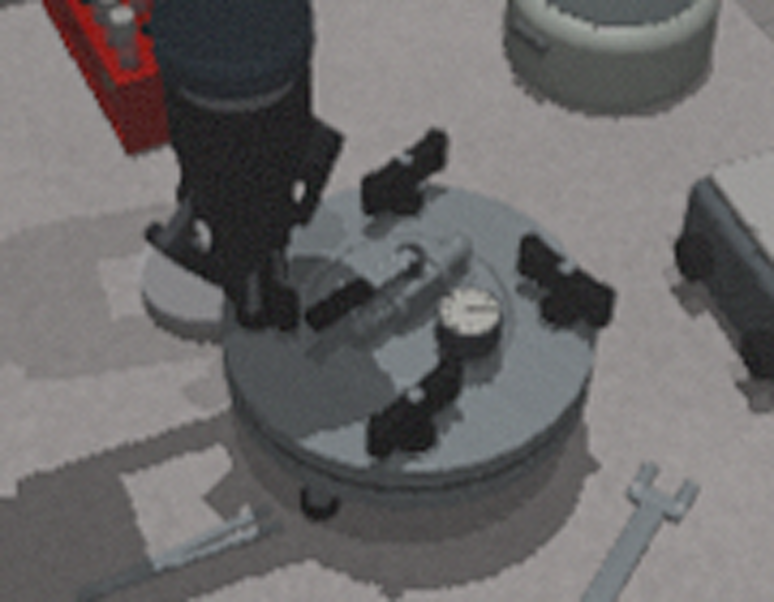

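First pass done; all four joints are at about 0.8. I'll hold briefly and continue on knob2 to its stop, since pair 2/4 can go first on the second pass.

servo_tool(
  plan=[
    [[0,0,0,0,-1],[0,0,0,0,-1],[0,0,0,0,-1],[0,0,0,0,-1]],
  ],
)

```text
time_s: 17.0
eef_pos: [0.4936, 0.0812, 0.1507]
eef_rot: [0.001, 0.563, 0.827, 0.0]
wrist_force: [-0.1, 2.5, 6.3]
opening: 0.124
```

servo_tool(
  plan=[
    [[0,0,0,-0.12,-1],[0,0,0,-0.12,-1],[0,0,0,-0.12,-1],[0,0,0,-0.12,-1],[0,0,0,-0.12,-1],[0,0,0,-0.1,-1],[0,0,0,0,-1]],
  ],
)

```text
time_s: 17.7
eef_pos: [0.4927, 0.0812, 0.1507]
eef_rot: [0.0, 0.813, 0.583, -0.0]
wrist_force: [-5.0, 0.5, 10.7]
opening: 0.125
```

```bash
python3 st.py
```

```text
17.7 [0.4927 0.0812 0.1507] yaw -0.327 F [-5.   0.5 10.7] T [ 0.09  0.92 -0.1 ] op 0.125 q6 0.25
```

servo_tool(
  plan=[
    [[0,0,0,-0.04,-1],[0,0,0,-0.04,-1],[0,0,0,-0.03,-1],[0,0,0,0,-1]],
  ],
)

```text
time_s: 18.1
eef_pos: [0.4926, 0.0813, 0.1507]
eef_rot: [0.0, 0.843, 0.539, -0.0]
wrist_force: [-5.4, 1.0, 10.0]
opening: 0.123
```

```bash
python3 st.py
```

```text
18.1 [0.4926 0.0813 0.1507] yaw -0.433 F [-5.4  1.  10. ] T [0.24 0.98 0.49] op 0.123 q6 0.36
```

servo_tool(
  plan=[
    [[0,0,0,0,0],[0,0,0,0,0],[0,0,0,0,0],[0,0,0,0,0],[0,0,0.033,0,0],[0,0,0.033,0,0],[0.0236,-0.0104,0,0.113,0.1],[0.0236,-0.0104,0,0.113,0.1]],
  ],
)

```text
time_s: 18.9
eef_pos: [0.5413, 0.0604, 0.217]
eef_rot: [0.001, 0.775, 0.632, 0.001]
wrist_force: [0.6, 0.6, -0.0]
opening: 0.55
```

servo_tool(
  plan=[
    [[0.0236,-0.0104,0,0.113,0.1],[0.0236,-0.0104,0,0.113,0.1],[0.0236,-0.0104,0,0.113,0.1],[0.0236,-0.0104,0,0.113,0.1],[0.0236,-0.0104,0,0.113,0.1],[0,0,0,0,0.1],[0,0,0,0,0.1]],
  ],
)

```text
time_s: 19.6
eef_pos: [0.6577, 0.0084, 0.2144]
eef_rot: [-0.001, 0.571, 0.821, -0.0]
wrist_force: [0.1, -0.1, -1.1]
opening: 0.551
```

```bash
python3 st.py;python3 pic.py h
```

```text
19.6 [0.6577 0.0084 0.2144] yaw 0.355 F [ 0.1 -0.1 -1.1] T [-0.01  0.    0.04] op 0.551 q6 -0.52
```

View pics/sideh.png

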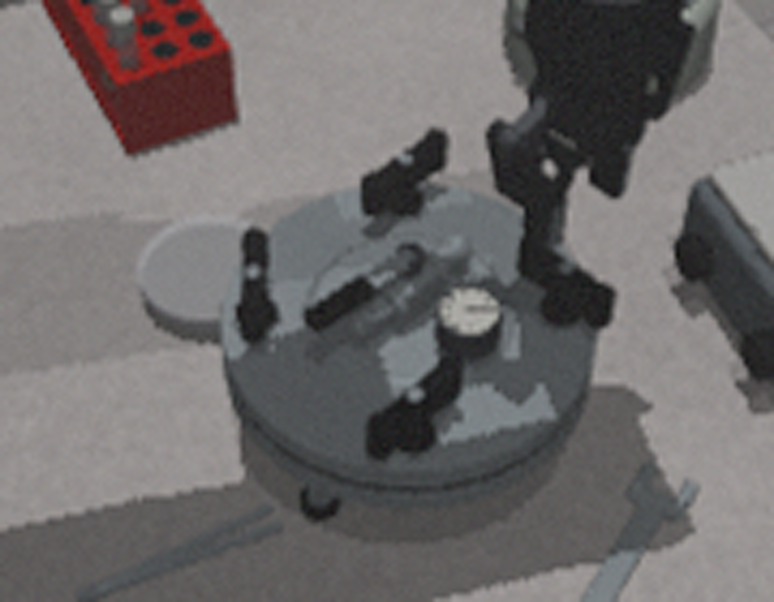

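View pics/toph.png

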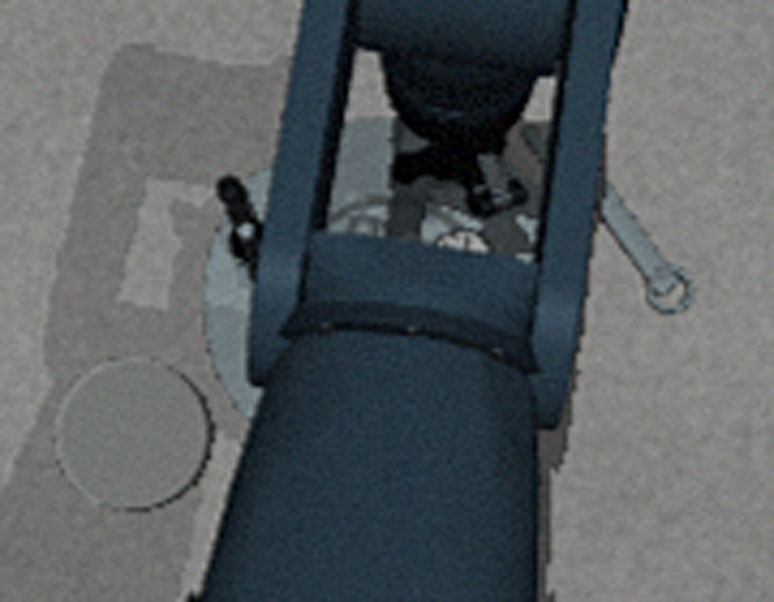

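Knob2 lies along the tangent, so it is tight. Now knob4.

servo_tool(
  plan=[
    [[0,0.0005,-0.025,0,0.1],[0,0,-0.025,0,0.1],[0,0,-0.016,0,0.1],[0,0,0,0,0.1],[0,0,0,0,-1],[0,0,0,0,-1],[0,0,0,0,-1],[0,0,0,0,-1]],
  ],
)

```text
time_s: 20.5
eef_pos: [0.6587, 0.0088, 0.1512]
eef_rot: [0.001, 0.57, 0.821, 0.0]
wrist_force: [-3.3, 0.1, 6.1]
opening: 0.126
```

servo_tool(
  plan=[
    [[0,0,0,0,-1],[0,0,0,0,-1],[0,0,0,-0.12,-1],[0,0,0,-0.12,-1],[0,0,0,-0.12,-1],[0,0,0,-0.12,-1],[0,0,0,-0.12,-1],[0,0,0,-0.08,-1]],
  ],
)

```text
time_s: 21.3
eef_pos: [0.6577, 0.0088, 0.1513]
eef_rot: [0.0, 0.813, 0.583, -0.0]
wrist_force: [-7.4, -0.2, 9.1]
opening: 0.129
```

servo_tool(
  plan=[
    [[0,0,0,-0.04,-1],[0,0,0,-0.04,-1],[0,0,0,-0.03,-1],[0,0,0,0,-1]],
  ],
)

```text
time_s: 21.7
eef_pos: [0.6575, 0.0088, 0.1512]
eef_rot: [0.0, 0.842, 0.539, -0.001]
wrist_force: [-8.3, -0.0, 9.1]
opening: 0.124
```

```bash
python3 st.py
```

```text
21.7 [0.6575 0.0088 0.1512] yaw -0.432 F [-8.3 -0.   9.1] T [-0.13  1.3   0.59] op 0.124 q6 0.27
```

servo_tool(
  plan=[
    [[0,0,0,0,0],[0,0,0,0,0],[0,0,0,0,0],[0,0,0,0,0],[0,0,0.033,0,0],[0,0,0.033,0,0],[-0.0066,0.017,0,-0.113,0.1],[-0.0066,0.017,0,-0.113,0.1]],
  ],
)

```text
time_s: 22.5
eef_pos: [0.6458, 0.0428, 0.217]
eef_rot: [0.001, 0.899, 0.438, 0.001]
wrist_force: [-0.4, -0.0, -0.0]
opening: 0.552
```

servo_tool(
  plan=[
    [[-0.0066,0.017,0,-0.113,0.1],[-0.0066,0.017,0,-0.113,0.1],[-0.0066,0.017,0,-0.113,0.1],[-0.0066,0.017,0,-0.113,0.1],[-0.0066,0.017,0,-0.113,0.1],[0,0,0,0,0.1],[0,0,0,0,0.1]],
  ],
)

```text
time_s: 23.2
eef_pos: [0.612, 0.1279, 0.2153]
eef_rot: [0.0, 0.985, 0.174, 0.0]
wrist_force: [0.3, 0.1, -0.6]
opening: 0.549
```

```bash
python3 st.py;python3 pic.py i
```

```text
23.2 [0.612  0.1279 0.2153] yaw -1.221 F [ 0.3  0.1 -0.6] T [-0.03 -0.01  0.02] op 0.549 q6 1.24
```

View pics/sidei.png

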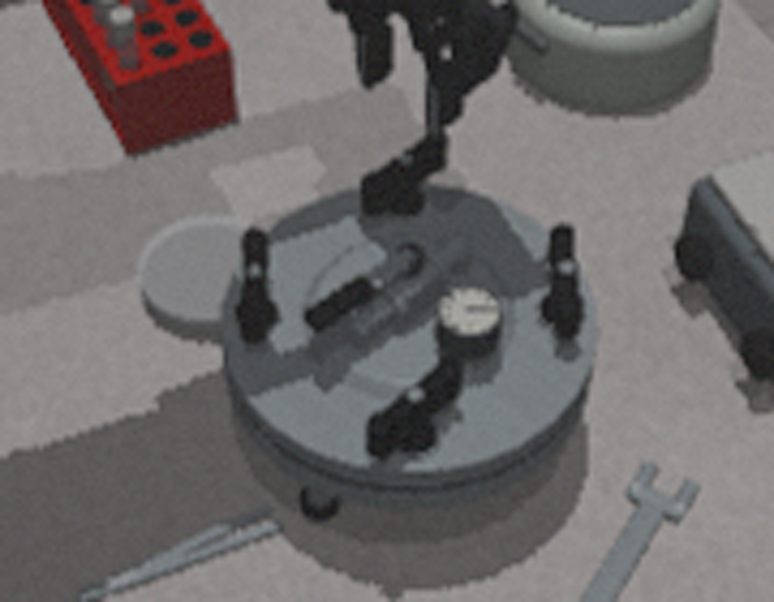

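View pics/topi.png

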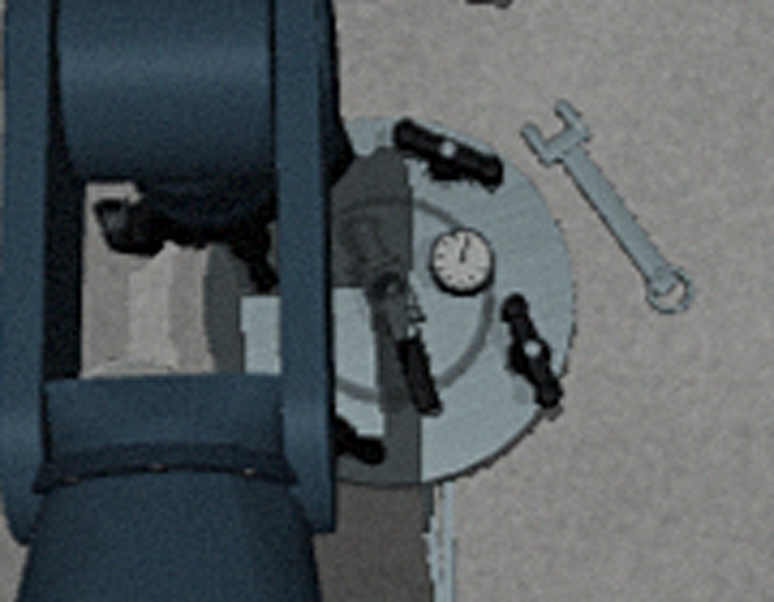

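Knobs 2 and 4 are tangential. Now knob1 to its stop, at yaw of about -1.984.

servo_tool(
  plan=[
    [[0,0,-0.025,0,0.1],[0,0,-0.025,0,0.1],[0,0,-0.016,0,0.1],[0,0,0,0,0.1],[0,0,0,0,-1],[0,0,0,0,-1],[0,0,0,0,-1],[0,0,0,0,-1]],
  ],
)

```text
time_s: 24.1
eef_pos: [0.6126, 0.129, 0.1511]
eef_rot: [-0.001, 0.985, 0.173, 0.001]
wrist_force: [-1.2, 5.4, 5.3]
opening: 0.128
```

servo_tool(
  plan=[
    [[0,0,0,0,-1],[0,0,0,0,-1],[0,0,0,-0.12,-1],[0,0,0,-0.12,-1],[0,0,0,-0.12,-1],[0,0,0,-0.12,-1],[0,0,0,-0.12,-1],[0,0,0,-0.08,-1]],
  ],
)

```text
time_s: 24.9
eef_pos: [0.6125, 0.1285, 0.1512]
eef_rot: [-0.0, 0.986, -0.168, 0.001]
wrist_force: [-3.7, 3.2, 6.7]
opening: 0.122
```

servo_tool(
  plan=[
    [[0,0,0,-0.04,-1],[0,0,0,-0.04,-1],[0,0,0,-0.03,-1],[0,0,0,0,-1]],
  ],
)

```text
time_s: 25.3
eef_pos: [0.6124, 0.1285, 0.1511]
eef_rot: [-0.0, 0.976, -0.219, 0.001]
wrist_force: [-2.1, 2.3, 5.9]
opening: 0.13
```

```bash
python3 st.py
```

```text
25.3 [0.6124 0.1285 0.1511] yaw -2.012 F [-2.1  2.3  5.9] T [0.35 0.49 0.79] op 0.13 q6 2.03
```

servo_tool(
  plan=[
    [[0,0,0,0,0],[0,0,0,0,0],[0,0,0,0,0],[0,0,0,0,0],[0,0,0.033,0,0],[0,0,0.033,0,0],[-0.0104,-0.0235,0,0.114,0.1],[-0.0104,-0.0235,0,0.114,0.1]],
  ],
)

```text
time_s: 26.1
eef_pos: [0.5917, 0.0808, 0.2168]
eef_rot: [0.0, 0.995, -0.104, 0.002]
wrist_force: [-0.1, -0.9, -0.4]
opening: 0.551
```

servo_tool(
  plan=[
    [[-0.0104,-0.0235,0,0.114,0.1],[-0.0104,-0.0235,0,0.114,0.1],[-0.0104,-0.0235,0,0.114,0.1],[-0.0104,-0.0235,0,0.114,0.1],[-0.0104,-0.0235,0,0.114,0.1],[0,0,0,0,0.1],[0,0,0,0,0.1]],
  ],
)

```text
time_s: 26.8
eef_pos: [0.5391, -0.0368, 0.2154]
eef_rot: [-0.0, 0.985, 0.175, 0.0]
wrist_force: [-0.4, 0.5, -0.5]
opening: 0.551
```

```bash
python3 st.py;python3 pic.py j
```

```text
26.8 [ 0.5391 -0.0368  0.2154] yaw -1.219 F [-0.4  0.5 -0.5] T [-0.    0.01 -0.01] op 0.551 q6 0.93
```

View pics/sidej.png

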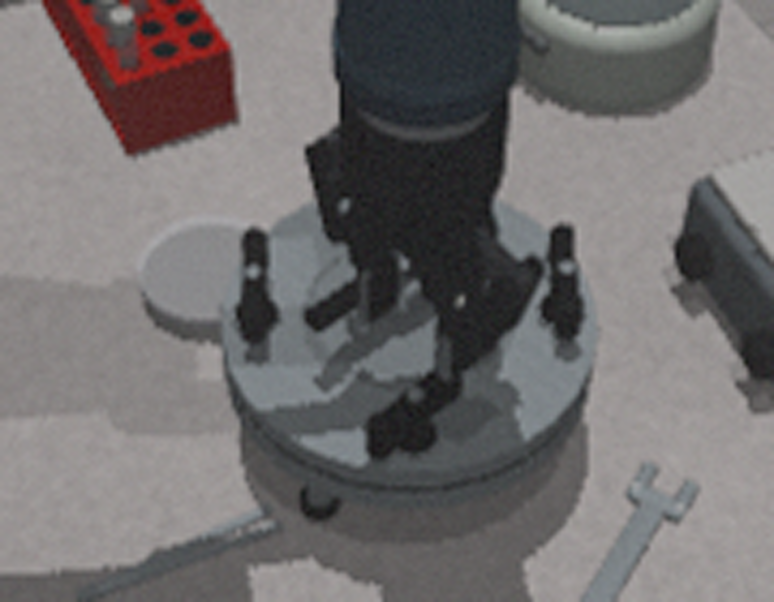

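View pics/topj.png

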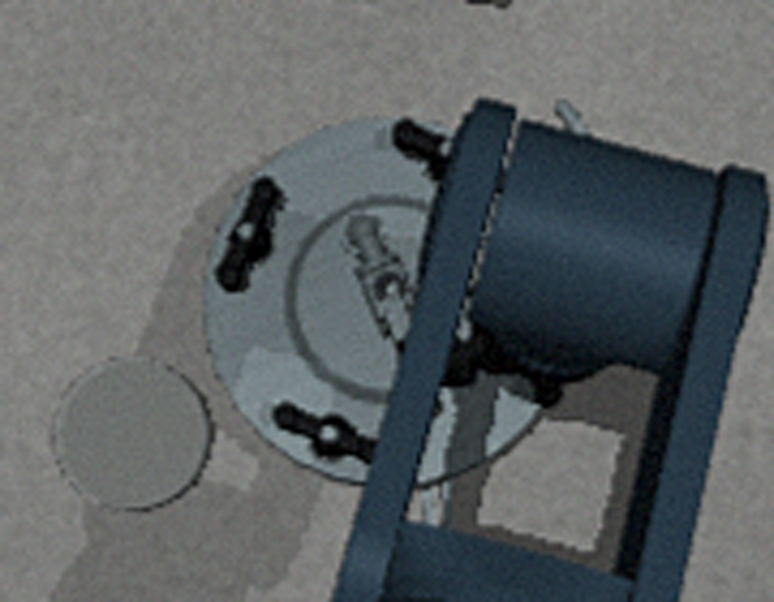

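Knob1 is tight. Now knob3.

servo_tool(
  plan=[
    [[0,0,-0.025,0,0.1],[0,0,-0.025,0,0.1],[0,0,-0.016,0,0.1],[0,0,0,0,0.1],[0,0,0,0,-1],[0,0,0,0,-1],[0,0,0,0,-1],[0,0,0,0,-1]],
  ],
)

```text
time_s: 27.7
eef_pos: [0.5399, -0.036, 0.1508]
eef_rot: [-0.0, 0.984, 0.177, 0.001]
wrist_force: [-1.5, 4.9, 6.5]
opening: 0.129
```

servo_tool(
  plan=[
    [[0,0,0,0,-1],[0,0,0,0,-1],[0,0,0,-0.12,-1],[0,0,0,-0.12,-1],[0,0,0,-0.12,-1],[0,0,0,-0.12,-1],[0,0,0,-0.12,-1],[0,0,0,-0.08,-1]],
  ],
)

```text
time_s: 28.5
eef_pos: [0.5398, -0.0362, 0.1508]
eef_rot: [-0.0, 0.986, -0.164, 0.001]
wrist_force: [-1.3, 4.0, 5.9]
opening: 0.124
```

servo_tool(
  plan=[
    [[0,0,0,-0.04,-1],[0,0,0,-0.04,-1],[0,0,0,-0.03,-1],[0,0,0,0,-1]],
  ],
)

```text
time_s: 28.9
eef_pos: [0.5398, -0.0362, 0.1508]
eef_rot: [-0.0, 0.976, -0.216, 0.001]
wrist_force: [-2.0, 3.2, 6.7]
opening: 0.123
```

```bash
python3 st.py
```

```text
28.9 [ 0.5398 -0.0362  0.1508] yaw -2.006 F [-2.   3.2  6.7] T [0.5  0.2  0.58] op 0.123 q6 1.72
```

servo_tool(
  plan=[
    [[0,0,0,0,0],[0,0,0,0,0],[0,0,0,0,0],[0,0,0,0,0],[0,0,0.04,0,0],[0,0,0.04,0,0],[0,-0.04,0,0.1,0],[0,-0.04,0,0.1,0]],
  ],
)

```text
time_s: 29.7
eef_pos: [0.5401, -0.117, 0.2314]
eef_rot: [0.001, 0.993, -0.114, 0.002]
wrist_force: [0.1, 1.3, -0.0]
opening: 0.501
```

servo_tool(
  plan=[
    [[0,-0.04,0,0.1,0],[0,-0.04,0,0.1,0],[0,0,0,0,0],[0,0,0,0,0]],
  ],
)

```text
time_s: 30.1
eef_pos: [0.5387, -0.1973, 0.2289]
eef_rot: [-0.0, 1.0, -0.019, -0.0]
wrist_force: [0.9, 0.2, -0.8]
opening: 0.5
```

```bash
cat > lev.py <<'E'
from h import *
import sys
C=np.array([.5754,.045])
def lev(c,img):
    g=np.arange(-85,85.5,.5)/1e3;X,Y=np.meshgrid(g,g)
    W=np.stack([X+C[0],Y+C[1],np.full_like(X,.172)],-1)
    m=proj(c,W.reshape(-1,3)).reshape(*X.shape,2).astype(np.float32)
    im=cv2.remap(cv2.cvtColor(img,cv2.COLOR_BGR2GRAY),m[...,0],m[...,1],cv2.INTER_LINEAR)
    r=np.hypot(X,Y);b=(im<45)&(r>.03)&(r<.078)
    n,l,st,ce=cv2.connectedComponentsWithStats(b.astype(np.uint8))
    for i in range(1,n):
        if st[i,4]<600:continue
        x=X[l==i];y=Y[l==i];w,v=np.linalg.eigh(np.cov(x,y));a=np.arctan2(v[1,1],v[0,1]);ca=np.arctan2(y.mean(),x.mean())
        print("blob",st[i,4],"mean mm",np.round([x.mean()*1e3,y.mean()*1e3],1),"len/wid",np.round(4*np.sqrt(w)*1e3),"j from axis",round((.372-a)%np.pi,3),"j from mean",round((.372+np.pi-ca)%(2*np.pi),3))
c=camera("top")
if len(sys.argv)>1: print("old");lev(c,cv2.imread("pics/top0.png"))
print("now");lev(c,c["img"])
for n in("top","side"):
    c=camera(n)
    for r in pinpoint(c,"vent_tip")[:2]:
        q=atz(c,(r["centre"][1]*560,r["centre"][0]*420),.168);d=q[:2]-C;print(n,round(r["conf"],2),(d*1e3).round(1),"j",((.372+np.pi-np.arctan2(d[1],d[0]))%(2*np.pi)).round(3))
E
python3 st.py;python3 lev.py 1; python3 pic.py k
```

```text
30.1 [ 0.5387 -0.1973  0.2289] yaw -1.609 F [ 0.9  0.2 -0.8] T [ 0.    0.03 -0.03] op 0.5 q6 1.05
old
blob 1326 mean mm [-30.  -59.2] len/wid [18. 26.] j from axis 2.41 j from mean 5.553
blob 2029 mean mm [ 58.9 -25.9] len/wid [21. 35.] j from axis 1.012 j from mean 3.928
blob 2556 mean mm [-51.8 -15. ] len/wid [17. 51.] j from axis 0.1 j from mean 0.091
blob 1069 mean mm [-63.4  25.9] len/wid [17. 21.] j from axis 0.613 j from mean 0.759
blob 1564 mean mm [19.3 62.6] len/wid [17. 31.] j from axis 2.551 j from mean 2.241
now
blob 929 mean mm [ 67.  -30.4] len/wid [11. 35.] j from axis 2.387 j from mean 3.939
blob 2441 mean mm [-51.7 -15.1] len/wid [16. 50.] j from axis 0.107 j from mean 0.089
top 0.47 [-50.1 -21.8] j 6.245
side 0.59 [-50.2 -17.6] j 0.034
side 0.59 [-80.1  23.5] j 0.657
```

View pics/sidek.png

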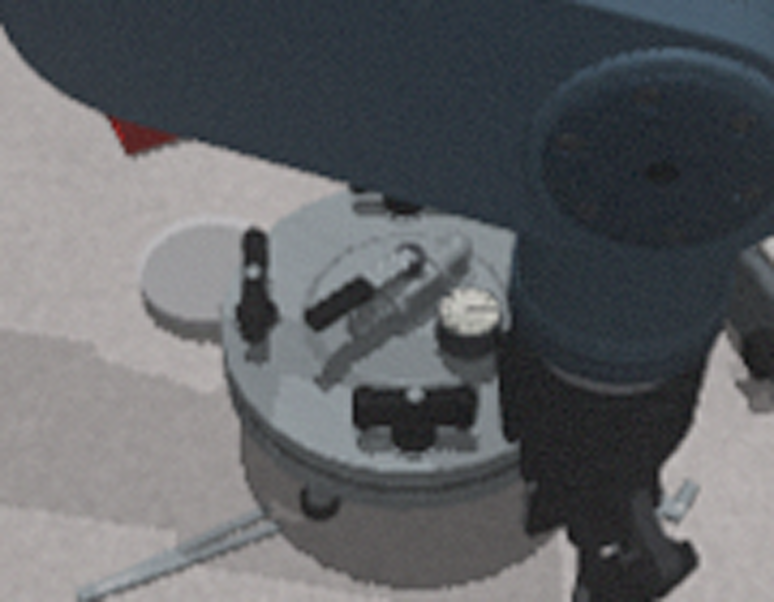

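View pics/topk.png

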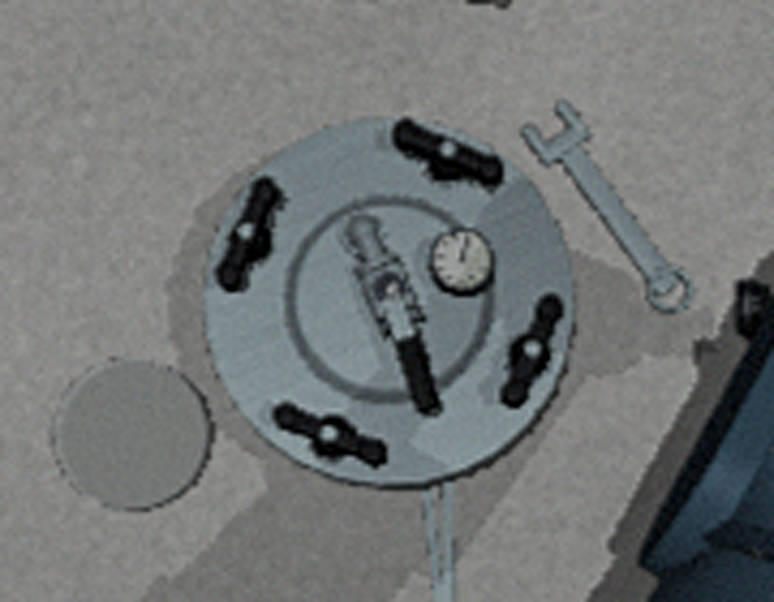

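All four bars are tangential and the lever is at about 0.09 rad. I'll move over the lever with the jaw yaw that leaves wrist range.

servo_tool(
  plan=[
    [[-0.0009,0.0094,0,0.144,0],[-0.0009,0.0094,0,0.144,0],[-0.0009,0.0094,0,0.144,0],[-0.0009,0.0094,0,0.144,0],[-0.0009,0.0094,0,0.144,0],[-0.0009,0.0094,0,0.144,0],[-0.0009,0.0094,0,0.144,0],[-0.0009,0.0094,0,0.144,0]],
  ],
)

```text
time_s: 31.25
eef_pos: [0.5318, -0.1203, 0.2294]
eef_rot: [0.0, 0.846, 0.533, 0.0]
wrist_force: [0.2, -0.6, 0.8]
opening: 0.5
```

servo_tool(
  plan=[
    [[-0.0009,0.0094,0,0.144,0],[-0.0009,0.0094,0,0.144,0],[-0.0009,0.0094,0,0.144,0],[-0.0009,0.0094,0,0.144,0],[-0.0009,0.0094,0,0.144,0],[-0.0009,0.0094,0,0.144,0],[-0.0009,0.0094,0,0.144,0],[-0.0009,0.0094,0,0.144,0]],
  ],
)

```text
time_s: 32.05
eef_pos: [0.5246, -0.0451, 0.2294]
eef_rot: [0.0, 0.42, 0.908, 0.0]
wrist_force: [-0.5, -0.5, 0.4]
opening: 0.501
```

servo_tool(
  plan=[
    [[-0.0009,0.0094,0,0.144,0],[-0.0009,0.0094,0,0.144,0],[-0.0009,0.0094,0,0.144,0],[-0.0009,0.0094,0,0.144,0],[-0.0009,0.0094,0,0.144,0],[-0.0009,0.0094,0,0.144,0],[-0.0009,0.0094,0,0.144,0],[-0.0009,0.0094,0,0.144,0]],
  ],
)

```text
time_s: 32.85
eef_pos: [0.5173, 0.03, 0.2294]
eef_rot: [0.0, -0.142, 0.99, -0.0]
wrist_force: [0.4, -0.1, -0.9]
opening: 0.505
```

servo_tool(
  plan=[
    [[0,0,0,0,0],[0,0,0,0,0]],
  ],
)

```text
time_s: 33.05
eef_pos: [0.5174, 0.0294, 0.2294]
eef_rot: [0.0, -0.138, 0.99, -0.0]
wrist_force: [-0.5, 0.3, -0.0]
opening: 0.499
```

```bash
python3 st.py;python3 pic.py l
```

```text
33.05 [0.5174 0.0294 0.2294] yaw 1.847 F [-0.5  0.3 -0. ] T [-0.05  0.01 -0.01] op 0.499 q6 -2.02
```

View pics/sidel.png

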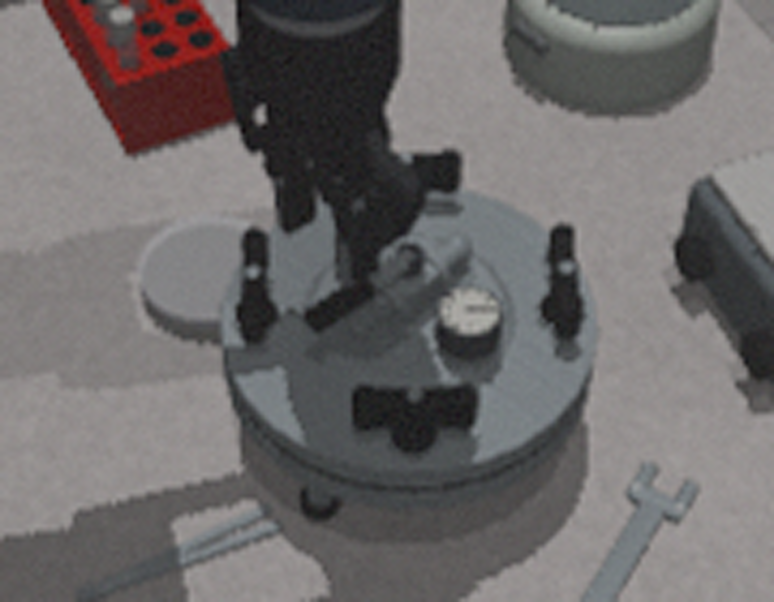

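servo_tool(
  plan=[
    [[0,-0.001,-0.02,0,0],[0,0,-0.02,0,0],[0,0,-0.01,0,0],[0,0,-0.004,0,0],[0,0,0,0,0],[0,0,0,0,0]],
  ],
)

```text
time_s: 33.75
eef_pos: [0.518, 0.0279, 0.1761]
eef_rot: [0.001, -0.139, 0.99, -0.0]
wrist_force: [-0.2, 0.0, 0.7]
opening: 0.5
```

servo_tool(
  plan=[
    [[0,0,0,0,-1],[0,0,0,0,-1],[0,0,0,0,-1],[0,0,0,0,-1],[0,0,0,0,-1]],
  ],
)

```text
time_s: 34.25
eef_pos: [0.5177, 0.0286, 0.1761]
eef_rot: [0.0, -0.139, 0.99, 0.0]
wrist_force: [-2.3, 3.5, 6.0]
opening: 0.142
```

```bash
python3 st.py;python3 pic.py m; python3 -c "
import numpy as np
C=np.array([.5754,.045]);a=np.arctan2(.0283-.045,.5178-.5754);r=.060
for k in range(15):
    d=r*np.array([np.cos(a-.1)-np.cos(a),np.sin(a-.1)-np.sin(a)]);a-=.1;print(d.round(4))
"
```

```text
34.25 [0.5177 0.0286 0.1761] yaw 1.851 F [-2.3  3.5  6. ] T [0.57 0.29 0.27] op 0.142 q6 -2.03
[-0.0014  0.0058]
[-0.0008  0.0059]
[-0.0002  0.006 ]
[0.0004 0.006 ]
[0.001  0.0059]
[0.0016 0.0058]
[0.0022 0.0056]
[0.0027 0.0054]
[0.0032 0.0051]
[0.0037 0.0047]
[0.0042 0.0043]
[0.0046 0.0039]
[0.0049 0.0034]
[0.0053 0.0029]
[0.0055 0.0024]
```

View pics/sidem.png

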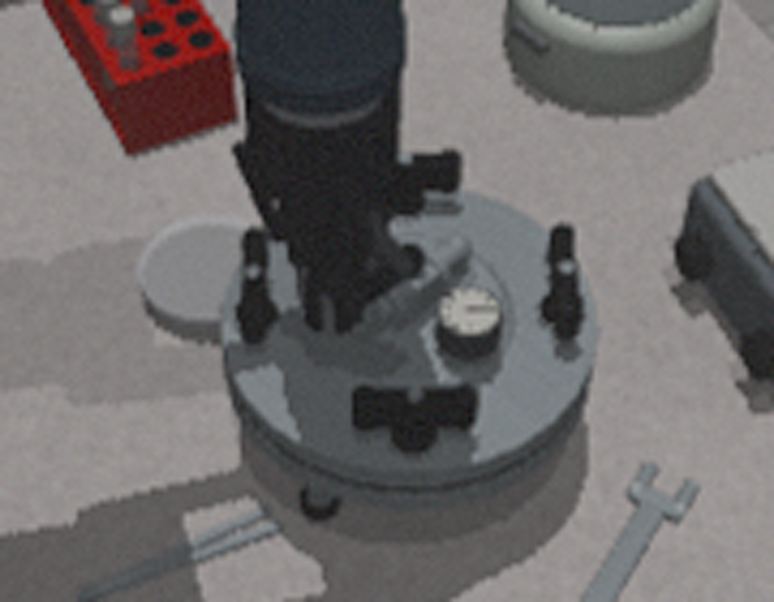

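The sleeve is gripped (opening 0.142). Swinging the lever along the arc.

servo_tool(
  plan=[
    [[-0.0014,0.0058,0,-0.1,-1],[-0.0008,0.0059,0,-0.1,-1],[-0.0002,0.006,0,-0.1,-1],[0.0004,0.006,0,-0.1,-1],[0.001,0.0059,0,-0.1,-1],[0.0016,0.0058,0,-0.1,-1],[0.0022,0.0056,0,-0.1,-1]],
  ],
)

```text
time_s: 35.05
eef_pos: [0.5199, 0.0703, 0.1761]
eef_rot: [-0.0, 0.21, 0.978, 0.001]
wrist_force: [-3.8, 5.2, 7.6]
opening: 0.145
```

```bash
python3 st.py
```

```text
35.05 [0.5199 0.0703 0.1761] yaw 1.147 F [-3.8  5.2  7.6] T [0.73 0.65 0.28] op 0.145 q6 -1.24
```

servo_tool(
  plan=[
    [[0.0027,0.0054,0,-0.1,-1],[0.0032,0.0051,0,-0.1,-1],[0.0037,0.0047,0,-0.1,-1],[0.0042,0.0043,0,-0.1,-1],[0.0046,0.0039,0,-0.1,-1],[0.0049,0.0034,0,-0.1,-1],[0.0053,0.0029,0,-0.1,-1],[0,0,0,0,-1]],
  ],
)

```text
time_s: 35.85
eef_pos: [0.549, 0.1008, 0.1761]
eef_rot: [-0.001, 0.532, 0.846, 0.001]
wrist_force: [-4.0, 8.0, 7.9]
opening: 0.142
```

```bash
python3 st.py
```

```text
35.85 [0.549  0.1008 0.1761] yaw 0.448 F [-4.   8.   7.9] T [ 1.17  0.65 -0.09] op 0.142 q6 -0.48
```

servo_tool(
  plan=[
    [[0.0027,0.0012,0,-0.05,-1],[0.0022,0.001,0,-0.04,-1],[0,0,0,0,-1],[0,0,0,0,-1]],
  ],
)

```text
time_s: 36.25
eef_pos: [0.5536, 0.1028, 0.1761]
eef_rot: [-0.001, 0.569, 0.822, 0.001]
wrist_force: [-3.8, 6.6, 6.7]
opening: 0.145
```

```bash
python3 st.py
```

```text
36.25 [0.5536 0.1028 0.1761] yaw 0.36 F [-3.8  6.6  6.7] T [ 1.2   0.53 -0.01] op 0.145 q6 -0.39
```

servo_tool(
  plan=[
    [[0,0,0,0,0],[0,0,0,0,0],[0,0,0,0,0],[0,0,0,0,0],[0,0,0.03,0,0],[0,0,0.04,0,0],[-0.01,0.04,0.01,0,0],[-0.01,0.04,0.01,0,0]],
  ],
)

```text
time_s: 37.05
eef_pos: [0.5346, 0.1808, 0.267]
eef_rot: [0.001, 0.57, 0.821, 0.001]
wrist_force: [0.8, 0.2, -0.2]
opening: 0.502
```

servo_tool(
  plan=[
    [[-0.01,0.04,0.01,0,0],[-0.01,0.04,0.01,0,0],[-0.02,0.04,0,0,0],[-0.02,0.03,0,0,0],[0,0,0,0,0],[0,0,0,0,0]],
  ],
)

```text
time_s: 37.65
eef_pos: [0.4734, 0.3313, 0.2851]
eef_rot: [0.0, 0.568, 0.823, -0.0]
wrist_force: [-0.2, -0.2, -0.4]
opening: 0.497
```

```bash
python3 st.py; python3 lev.py; python3 pic.py n;python3 fit.py o | grep -E "knob|vent"
```

```text
37.65 [0.4734 0.3313 0.2851] yaw 0.362 F [-0.2 -0.2 -0.4] T [ 0.02 -0.03  0.01] op 0.497 q6 0.04
now
blob 966 mean mm [ 67.  -30.4] len/wid [11. 36.] j from axis 2.386 j from mean 3.94
blob 2555 mean mm [-21.   50.1] len/wid [18. 47.] j from axis 1.578 j from mean 1.545
top 0.73 [-15.3  57.4] j 1.682
side 0.54 [-16.8  47.7] j 1.605
knob 1 [0.6102 0.1287] bar ang 2.748 joint 1.575 len [22. 77.] off [-2.2 -2.7]
knob 2 [0.4914 0.083 ] bar ang 1.155 joint 1.598 len [20. 75.] off [-0.3 -1.8]
knob 3 [ 0.5371 -0.0358] bar ang 2.722 joint 1.601 len [20. 76.] off [0.1 0.4]
knob 4 [0.6559 0.0099] bar ang 1.142 joint 1.611 len [24. 76.] off [-2.8  1. ]
vent 0.75 [0.562 0.098 0.168] 0.053 joint 1.721
```

View pics/siden.png

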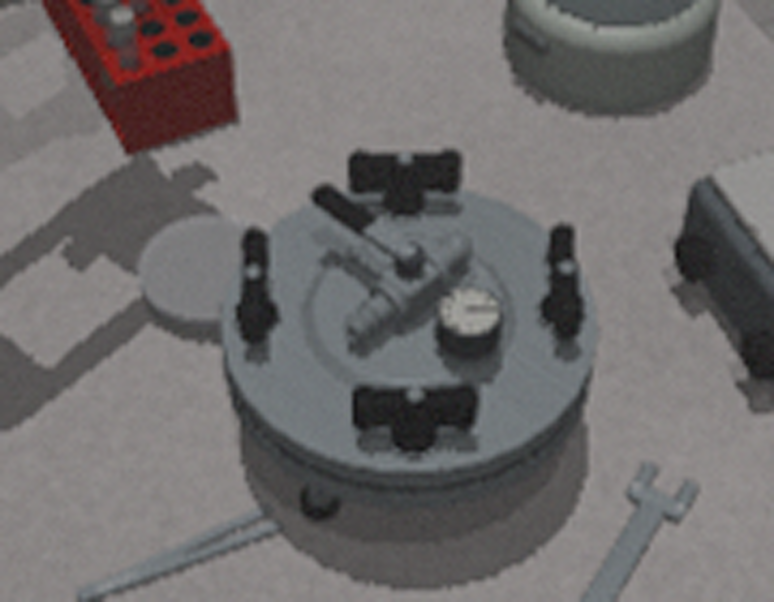

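View pics/topn.png

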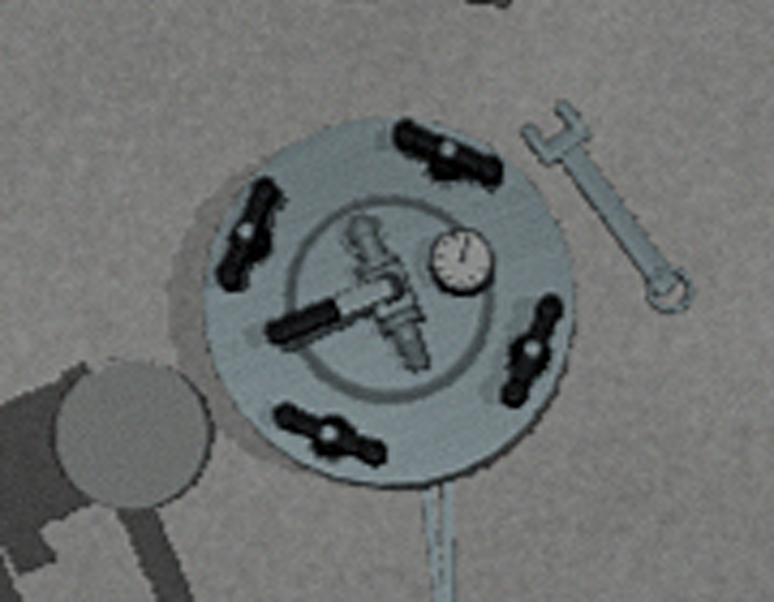

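The lever lies square across the pipe at about 1.55 rad. All four knobs read about 1.6 rad and the robot is clear. Handing in.

```bash
python3 -c "
from bench import *
print(hand_in())"
```

```text
the job is handed in; nothing more can be done
None
```

The lid is closed and the job is handed in. `hand_in()` reports no verdict, so success rests on my own checks.

- **First pass:** I turned knobs 1, 3, 4 and 2, in that order, to about 0.8 rad each.
- **Second pass:** I took knobs 2, 4, 1 and 3 to their stops. Wrist torque about the knob's axis rose from about 0.1 to between 0.5 and 0.8 N m at each stop.
- **Vent lever:** I gripped it and swung it clockwise until it lay square across the pipe, then released it and backed the gripper well clear.

**Last checks:**
- **Knobs:** the final pictures put them at 1.58, 1.60, 1.60 and 1.61 rad.
- **Lever angle:** measuring the lever's outline gave 1.55–1.58 rad, and the gripper's angle before release gave 1.58. The network's lever point read higher, at 1.61–1.72, which is past the 1.57 stop, so I took that as detector error.
- **Lever contact:** I did not see a clear torque rise when the lever reached its stop.
- **Bystanders:** the membrane box, forceps and spanner sit where they were in the last close-up views, judged by eye. The rack is partly in frame and looks unmoved. I did not re-check the bottle, flask, beaker or timer, but the arm never went near them.
- **Forces and time:** wrist forces in the readings stayed below about 15 N, and the job took about 40 s of the 72 s allowed.

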